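Fetch the fuse carton from behind the stacked packing blocks

ROBOT

A 6-joint arm with a two-finger parallel gripper is mounted at the origin on a cart in front of the work surface, level with it; the furniture and walls round the work are solid. World frame = base frame: x ahead of the robot, y to its left, z up, the work surface at z = 0. Lengths are in m, angles in rad, forces in N, time in s.
With the tool pointing down it reaches from about 0.275 to 0.825 m from the base axis. Payload 5.2 kg.
Tool frame: the origin (TCP) lies on the centre line of the jaws, within the pads' length; the fingertips stand 25 mm ahead of it and the grasp point (between the pads) lies 6 mm ahead of it; z points along the fingers, y is the direction in which the jaws open and shut (so a half turn about z gives the same grasp; the last joint's range is limited). The gripper opens to 93 mm and grips with 3 to 60 N. Pads are 15 mm wide; open, the fingers measure 128 mm over their backs; the gripper's body (75 mm by 188 mm) begins 65 mm behind the grasp point.
Start: joints at [-1.305, 0.259, 1.535, -0, 1.348, -0.203], TCP at [0.249, -0.491, 0.244] pointing down, gripper open.
Joint ranges: [-3.14, 3.14], [-0.91, 2.08], [0.19, 2.58], [-1.22, 4.36], [0.22, 2.71], [-3.12, 3.12]. Speed limits (rad/s): [2.57, 2.57, 3.14, 3.14, 3.14, 3.14].

INTERFACE

Orientations are given as [roll, pitch, yaw] about the fixed x, y, z axes, in that order (R = Rz(yaw) Ry(pitch) Rx(roll)).
In Python, from cell import arm gives the robot as it stands.
- The arm moves only by the tool jog_arm, never from a script. Its argument "steps" is a list of rows, each an object with "travel": the shift along the tool's x, y, z in m, a list of three; "spin": the turn about the tool's z in rad; "fingers": the closure in counts, from 0 (fully open) to 255 (shut). A call has exactly 8 rows; each row is the pose to reach, as a shift and turn from the pose measured when the call began, along the tool's axes at that moment; what a row does not reach only later rows make up. A row lasts 1/10 s, in which the tool goes at most 50 mm and 8.59 degrees, less where a joint would pass 70% of its speed; a pose out of reach is approached as far as the arm can. A call with a gripper value outside its range is refused whole. The fingers move at their own pace and stop on an object; the grip force is fixed at half the most. Time passes only in rows, so rows that repeat a pose let the fingers close, or fill a call up. It gives the time, the measured TCP pose, the force and the opening at its end, in the units of the state.
- arm.state(): the state, without advancing time (a new reading comes with each control period).
- arm.camera(name): name is "scene" or "top" or "wrist"; returns (picture, depth): 480x640x3 uint8, blue, green, red; 480x640 float32, m along the optical axis (not along the pixel's ray), 0 where there is no reading.
- arm.camera_info(name): a dict with "camera_matrix" (3x3 intrinsics, pixels), "k1" (the pictures are not rectified: a ray, as slopes to the right and down, at radius r is drawn at 1 + k1 r^2 times it, then the intrinsics apply), "extrinsics" (4x4, takes a point from world to camera coordinates). Camera axes: x right, y up, looking along -z (the intrinsics and any distortion apply to the point x, -y, -z); pixel columns grow to the right and rows downward; lengths in m; the calibration is good to about 2 mm. A picture is of the moment at which its call begins: read the wrist's pose just before it. camera_info takes no time and is no camera call; for the wrist camera it gives the pose at the moment of the call.
- arm.finish_job(): hands the job in, once; it reports no verdict.
The state is a dict: "t": time; "joints": joint angles; "joint_vel": joint speeds; "tau": joint torques, N m; "tcp_pos": TCP position; "ee_rot": TCP orientation; "force": force on the tool from outside, world axes, zero at the start; "wrist_torque": the same for the moment, N m; "opening": finger opening in m.
Only numpy, scipy, OpenCV 4.12 (cv2) and the standard library are available. Lean on these libraries where they do the work, as an engineer would, in place of code of your own. Each camera call takes 0.05 s, during which the arm holds its last target. There are 200 camera calls.

TASK

Take down the three packing blocks that wall off the bay of the grey parts stand and lay all of them flat on the black rubber mat; then fetch the small yellow carton from the bay and set it flat in the middle of the green tray. Then put the blocks back exactly as they stood, pale and dark each on its own side of the lower course and blue on top, staggered by half a length over the joint, and leave the red tin where it is.

Things in the scene. Friction and masses are not known exactly. Their poses are not given: they have to be found in the camera images.
- stand: Fixed grey board, 180 mm (its x, away from the robot) by 200 mm (y), 10 mm thick, origin at the centre of its underside. On it, near the robot, a thin yellow outline round the footprint of the block stack (centred at x = -58 mm, y = 0 of the stand). Behind that is the bay: two aluminium side walls (inner faces at y = +-28 mm, from x = -6 to 75 mm) and a back wall (inner face at x = 75 mm), all rising 30 mm above the board, open towards the stack and at the top.
- pale_block: Pale wooden packing block, 84 mm long (its y axis), 40 mm wide (x), 34 mm high (z), about 0.1 kg; origin at the centre of its underside. At the start in the lower course on the stand, long side across the stand, its centre near x = -58 mm and y = +45 or -45 mm of the stand; the dark block has the other side. About 6 mm lie between their ends.
- dark_block: Dark brown wooden packing block, 84 mm long (its y axis), 40 mm wide (x), 34 mm high (z), about 0.1 kg; origin at the centre of its underside. At the start the other block of the lower course.
- blue_block: Blue-painted packing block, 84 mm long (its y axis), 40 mm wide (x), 34 mm high (z), about 0.1 kg; origin at the centre of its underside. At the start it lies on the other two, centred over the joint between them.
- fuse_carton: Small yellow carton, 36 mm (its x) by 52 mm (its y) by 26 mm high; origin at the centre of its underside. It lies flat on the stand, half in the bay, its y axis along the stand's x axis (either way round), its centre near x = -5 mm, y = 0 of the stand, so about 7 mm behind the blocks, with about 10 mm to each side wall and 54 mm to the back wall.
- mat: Fixed black rubber mat, 120 mm (its x) by 230 mm (its y), 4 mm thick, origin at the centre of its underside: the side area for the blocks, empty at the start.
- green_tray: Fixed open green tray, 120 mm (x) by 100 mm (y) outside, walls 18 mm high and 4 mm thick, floor 4 mm thick, origin at the centre of its underside: where the carton goes.
- red_tray: Fixed open red tray of the same size; it stays empty. The two trays swap places.
- paste_tin: Loose round lidded tin with a red band, 72 mm across, 50 mm high, origin at the centre of its underside; a bystander between the mat and the stand.

How it is judged:
By the outcome, as a careful person would: the job done as asked, in the order asked, and still so for the second after the job is handed in, with the robot touching nothing.
It also fails if it takes over 131 s, if anything falls off the work surface, if the arm or the gripper's body presses on something with over 40 N, if the wrist force passes 120 N, or if a joint passes its speed limit or range.

## Working session

There is one attempt and no reset: what is moved stays moved. The work goes in short steps, Python scripts to look and compute and a tool call to move; the robot and the scene stay as the last step left them, time stands still between calls to the robot, and variables do not carry over. Pictures are saved under pics/ and viewed, about 12 in all and at most 16, crops included, and the job is handed in when it is done.

Besides the shell and the picture viewer there is one more tool, called as name(argument=value, ...), one argument or row to a line, values as JSON. jog_arm: Moves the arm, as the interface text tells. Its arguments: {"type":"object","properties":{"steps":{"type":"array","items":{"type":"object","properties":{"travel":{"type":"array","items":{"type":"number"}},"spin":{"type":"number"},"fingers":{"type":"number"}}}}},"required":["steps"]}

```bash
mkdir -p pics; ls
cat > h.py <<'E'
import numpy as np,cv2
from cell import arm
def grab(name,fn=None):
    ci=arm.camera_info(name); im,d=arm.camera(name)
    if fn: cv2.imwrite('pics/'+fn,im)
    K=np.array(ci['camera_matrix']);k1=ci['k1'];E=np.array(ci['extrinsics'])
    v,u=np.mgrid[0:480,0:640].astype(np.float64)
    p=np.stack([u.ravel(),v.ravel()],1)[:,None]
    n=cv2.undistortPoints(p,K,np.array([k1,0,0,0.])).reshape(480,640,2)
    P=np.stack([n[...,0]*d,-n[...,1]*d,-d],-1)
    W=(P-E[:3,3])@E[:3,:3]
    W[d<=0]=np.nan
    return im,d,W
E
python3 - <<'E'
from h import *
np.set_printoptions(precision=4,suppress=True)
print(arm.state())
for n in ['scene','top']:
    im,d,W=grab(n,n+'0.png'); np.savez('/tmp/'+n,im=im,d=d,W=W)
    print(n,arm.camera_info(n))
E
```

```text
pics
{'t': 0.0, 'joints': array([-1.3048,  0.2593,  1.5361, -0.    ,  1.348 , -0.2028]), 'joint_vel': array([-0.0009, -0.0003,  0.0008,  0.0001, -0.0027, -0.0014]), 'tau': array([  0.0006, -43.7313, -28.4004,   0.0719,   0.0416,  -0.0001]), 'tcp_pos': array([ 0.2484, -0.4902,  0.2428]), 'ee_rot': array([-3.1398, -0.0003,  0.4688]), 'force': array([ 0.4387, -0.2515, -0.2414]), 'wrist_torque': array([-0.0272, -0.014 , -0.0202]), 'opening': 0.09293788108285628}
scene {'camera_matrix': array([[558.9885,   0.    , 325.7477],
       [  0.    , 558.9885, 244.3836],
       [  0.    ,   0.    ,   1.    ]]), 'k1': -0.00048181301173471074, 'extrinsics': array([[-0.7787, -0.6273,  0.0041,  0.3535],
       [ 0.2784, -0.3398,  0.8983, -0.2139],
       [-0.5622,  0.7007,  0.4393, -1.0099],
       [ 0.    ,  0.    ,  0.    ,  1.    ]])}
top {'camera_matrix': array([[608.2028,   0.    , 321.1546],
       [  0.    , 608.2028, 252.2686],
       [  0.    ,   0.    ,   1.    ]]), 'k1': -0.00641584911439507, 'extrinsics': array([[ 0.0226, -0.9997, -0.0074, -0.04  ],
       [ 0.9913,  0.0214,  0.1298, -0.5028],
       [-0.1296, -0.0102,  0.9915, -1.2222],
       [ 0.    ,  0.    ,  0.    ,  1.    ]])}
```

View pics/top0.png

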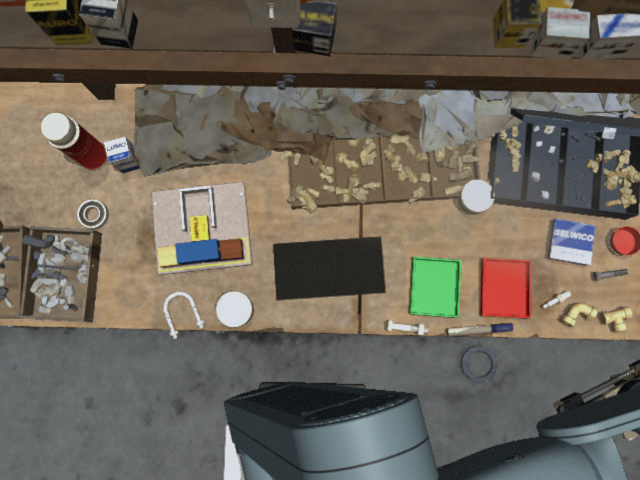

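View pics/scene0.png

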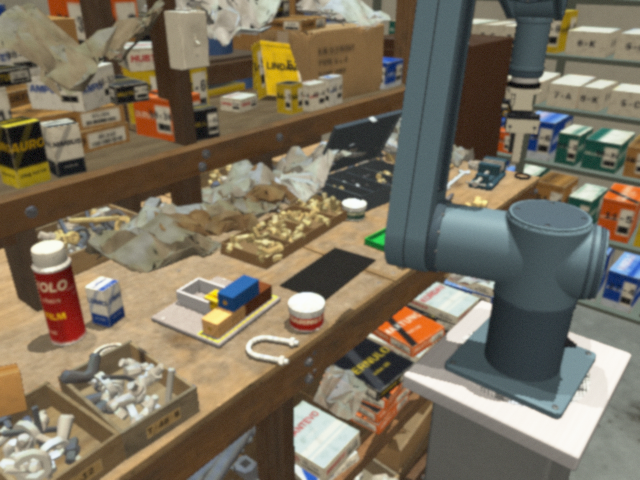

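The top view shows the stand at about (200,228). Pale is on the left (+y) at (165,254), dark on the right at (231,248), blue at (197,251) and the carton at (200,227). The tin is at (234,309), the mat at (330,267), the green tray at (435,287) and the red tray at (506,287). Next I'll measure them.

Run:
```python
from h import *
np.set_printoptions(precision=4,suppress=True)
f=np.load('/tmp/top.npz');im,W=f['im'],f['W']
hsv=cv2.cvtColor(im,cv2.COLOR_BGR2HSV);H,S,V=[hsv[...,i].astype(int) for i in range(3)]
X,Y,Z=[W[...,i] for i in range(3)]
def roi(c0,r0,c1,r1):
    m=np.zeros(H.shape,bool);m[r0:r1,c0:c1]=1;return m
def rect(n,m):
    m=cv2.morphologyEx(m.astype(np.uint8),cv2.MORPH_OPEN,np.ones((3,3)))>0
    p=W[m];p=p[np.isfinite(p).all(1)]
    r=cv2.minAreaRect((p[:,:2]*1000).astype(np.float32));print(n,len(p),'c',r[0],'sz',r[1],'a',r[2],'z',np.nanmedian(p[:,2]),'mean',p.mean(0))
st=roi(140,170,262,285)
print('table z',np.nanmedian(Z[roi(260,205,360,230)]))
rect('stand',st&(Z>.005)&(Z<.05+.05))
rect('board',st&(Z>.004)&(Z<.016))
rect('blue',st&(H>100)&(H<130)&(S>120)&(Z>.06))
rect('hi',st&(Z>.062))
rect('pale',st&(Z>.036)&(Z<.052)&roi(140,235,180,280)&(S>80))
rect('dark',st&(Z>.036)&(Z<.052)&roi(212,230,262,270))
rect('lower+blue',st&(Z>.036)&roi(140,236,262,285))
rect('carton',st&(Z>.028)&(Z<.045)&(H>20)&(H<35)&(S>150)&roi(185,205,215,245))
rect('walls',st&(Z>.032)&roi(140,170,262,240)&(S<60))
rect('mat',roi(265,230,395,305)&(V<45))
rect('tin',roi(205,280,262,335)&(Z>.04))
rect('green',roi(400,250,470,325)&(H>45)&(H<75)&(S>150))
rect('greenrim',roi(400,250,470,325)&(Z>.012))
rect('ubolt',roi(155,285,207,340)&(Z>.006))
print('shelf z,x',np.nanmedian(Z[45:50,100:500]),np.nanmedian(X[45:50,100:500]),np.nanmedian(Z[65:72,100:500]),np.nanmedian(X[65:72,100:500]))
print('stuff behind',np.nanmax(Z[90:170,140:280]),np.nanmax(Z[110:175,35:135]))
```

```text
table z -0.00023058253007050085
stand 7560 c (563.2577514648438, 228.44766235351562) sz (198.6384735107422, 200.47772216796875) a 7.404412746429443 z 0.011898051690053823 mean [0.5505 0.2241 0.0253]
board 4730 c (554.4031982421875, 227.4708251953125) sz (180.7427520751953, 200.99453735351562) a 7.625655651092529 z 0.00955055441935896 mean [0.5672 0.2251 0.0096]
blue 855 c (495.13299560546875, 217.9643096923828) sz (39.56884002685547, 84.0427017211914) a 7.955143928527832 z 0.07733534066065229 mean [0.4943 0.2175 0.077 ]
hi 995 c (567.6229858398438, 248.85650634765625) sz (214.1620330810547, 88.68165588378906) a 22.76827049255371 z 0.077649005407487 mean [0.5117 0.2279 0.0796]
pale 323 c (488.0102844238281, 288.08306884765625) sz (40.5826530456543, 36.62343978881836) a 8.054327011108398 z 0.04357619202730129 mean [0.4882 0.2878 0.0437]
dark 431 c (505.71783447265625, 156.0081024169922) sz (40.705387115478516, 43.698421478271484) a 7.537741661071777 z 0.04372416274531904 mean [0.5049 0.1562 0.0437]
lower+blue 1749 c (496.0154724121094, 220.50999450683594) sz (42.76707458496094, 174.184
[... 657 characters left out ...]
1940917969) a 1.515251874923706 z 0.04804416797438103 mean [0.3828 0.1442 0.048 ]
green 0 c (0.0, 0.0) sz (0.0, 0.0) a 0.0 z nan mean [nan nan nan]
greenrim 69 c (439.69384765625, -268.34417724609375) sz (101.3491439819336, 107.30461883544922) a 86.79310607910156 z 0.015214175458534393 mean [ 0.4503 -0.2582  0.0161]
ubolt 412 c (374.94989013671875, 257.3456726074219) sz (90.51685333251953, 70.2635726928711) a 20.826566696166992 z 0.011363018147947032 mean [0.3765 0.2587 0.0116]
shelf z,x 0.26370916094440167 0.8356360818834943 0.26349791685038043 0.7979716716671343
stuff behind 0.1577569596193271 0.1994340496328352
  return np.nanmean(a, axis, out=out, keepdims=keepdims)
<stdin>:11: RuntimeWarning: Mean of empty slice.
  ret = um.true_divide(
```

jog_arm(
  steps=[
    {"travel": [0.535, -0.502, -0.03], "spin": -1.235, "fingers": 90},
    {"travel": [0.535, -0.502, -0.03], "spin": -1.235, "fingers": 90},
    {"travel": [0.535, -0.502, -0.03], "spin": -1.235, "fingers": 90},
    {"travel": [0.535, -0.502, -0.03], "spin": -1.235, "fingers": 90},
    {"travel": [0.535, -0.502, -0.03], "spin": -1.235, "fingers": 90},
    {"travel": [0.535, -0.502, -0.03], "spin": -1.235, "fingers": 90},
    {"travel": [0.535, -0.502, -0.03], "spin": -1.235, "fingers": 90},
    {"travel": [0.535, -0.502, -0.03], "spin": -1.235, "fingers": 90},
  ],
)

```text
t: 0.9
tcp_pos: [0.3849, -0.1129, 0.2601]
ee_rot: [-3.142, -0.002, 1.674]
force: [1.6, 0.1, -0.5]
opening: 0.06
```

```bash
cat > go.py <<'E'
import sys
from h import *
# usage: go.py x y z yaw -> travel, spin from present pose
def go(x,y,z,yaw):
    from scipy.spatial.transform import Rotation as R
    s=arm.state();r=R.from_euler('xyz',s['ee_rot'])
    t=r.inv().apply(np.array([x,y,z])-s['tcp_pos'])
    tgt=R.from_euler('xyz',[np.pi,0,yaw]); sp=(r.inv()*tgt).as_rotvec()[2]
    print('pos',s['tcp_pos'].round(4),'rot',s['ee_rot'].round(4),'open',round(s['opening'],4),'t',s['t'],'travel',t.round(4),'spin',round(sp,4))
if __name__=='__main__': go(*map(float,sys.argv[1:5]))
E
python3 go.py .50 .20 .28 1.704
```

```text
pos [ 0.3849 -0.1129  0.2601] rot [-3.1415e+00 -1.5000e-03  1.6744e+00] open 0.06 t 0.9 travel [ 0.2994  0.1469 -0.0194] spin -0.0296
```

jog_arm(
  steps=[
    {"travel": [0.2994, 0.1469, -0.02], "spin": -0.03, "fingers": 90},
    {"travel": [0.2994, 0.1469, -0.02], "spin": -0.03, "fingers": 90},
    {"travel": [0.2994, 0.1469, -0.02], "spin": -0.03, "fingers": 90},
    {"travel": [0.2994, 0.1469, -0.02], "spin": -0.03, "fingers": 90},
    {"travel": [0.2994, 0.1469, -0.02], "spin": -0.03, "fingers": 90},
    {"travel": [0.2994, 0.1469, -0.02], "spin": -0.03, "fingers": 90},
    {"travel": [0.2994, 0.1469, -0.02], "spin": -0.03, "fingers": 90},
    {"travel": [0.2994, 0.1469, -0.02], "spin": -0.03, "fingers": 90},
  ],
)

```text
t: 1.7
tcp_pos: [0.5006, 0.2039, 0.28]
ee_rot: [-3.141, -0.003, 1.709]
force: [-0.9, -1.2, 0.9]
opening: 0.0602
```

```bash
python3 go.py .497 .22 .28 1.704
python3 - <<'E'
from h import *
im,d,W=grab('wrist','w1.png'); np.savez('/tmp/w1',im=im,d=d,W=W)
E
```

```text
pos [0.5006 0.2039 0.28  ] rot [-3.1414e+00 -2.9000e-03  1.7090e+00] open 0.0602 t 1.7 travel [ 0.0165 -0.0013 -0.    ] spin 0.005
```

View pics/w1.png

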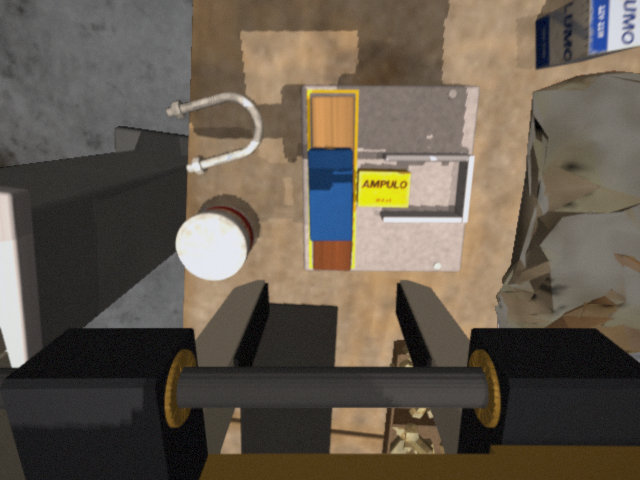

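The wrist view shows the stack at columns 308-358 and rows 90-270, the carton at (383,187), the bay walls and the tin at (213,245). I'll measure from this view.

```bash
cat > meas.py <<'E'
from h import *
def rect(W,m,n='',k=3):
    m=cv2.morphologyEx(m.astype(np.uint8),cv2.MORPH_OPEN,np.ones((k,k)))>0
    p=W[m];p=p[np.isfinite(p).all(1)]
    if len(p)<20: print(n,'few',len(p));return
    r=cv2.minAreaRect((p[:,:2]*1000).astype(np.float32))
    print(n,len(p),'c',np.round(r[0],1),'sz',np.round(r[1],1),'a',round(r[2],2),'z',round(float(np.median(p[:,2]))*1000,1))
def box(m,c0,r0,c1,r1):
    o=np.zeros_like(m);o[r0:r1,c0:c1]=m[r0:r1,c0:c1];return o
def blocks(im,W,b=(0,0,640,480)):
    hsv=cv2.cvtColor(im,cv2.COLOR_BGR2HSV);H,S,V=[hsv[...,i].astype(int) for i in range(3)];Z=W[...,2]
    t=(Z>.028)&(Z<.1)
    rect(W,box((H>100)&(H<130)&(S>120)&t,*b),'blue')
    rect(W,box((H<22)&(S>60)&(V>120)&t,*b),'pale')
    rect(W,box((H<15)&(S>60)&(V<120)&t,*b),'dark')
    rect(W,box((H>22)&(H<35)&(S>150)&t,*b),'carton')
E
python3 - <<'E'
from meas import *
f=np.load('/tmp/w1.npz');im,W=f['im'],f['W'];Z=W[...,2]
o=np.ones(Z.shape,bool)
hsv=cv2.cvtColor(im,cv2.COLOR_BGR2HSV);H,S,V=[hsv[...,i].astype(int) for i in range(3)]
b=(295,80,480,275)
for r,c in [(120,335),(255,335),(200,330),(187,383)]: print(hsv[r,c],W[r,c].round(4))
rect(W,box((Z>.005)&(Z<.1),295,80,480,276),'stand')
blocks(im,W,b)
rect(W,box((Z>.036)&(Z<.1),300,80,358,280),'stack')
rect(W,box((Z>.036)&(Z<.1)&(Z<.055),300,80,358,155),'paleZ')
rect(W,box((Z>.036)&(Z<.1)&(Z<.055),300,235,358,280),'darkZ')
rect(W,box((H>22)&(H<35)&(S>150)&(Z>.005)&(Z<.02),295,80,365,276),'outline',1)
rect(W,box((Z>.035)&(Z<.06),380,140,480,230)&(S<80),'walls',1)
rect(W,box((Z>.04),165,195,262,285),'tin')
E
```

```text
[ 15 143 205] [0.4928 0.2848 0.0438]
[ 11 177 150] [0.5115 0.1524 0.0455]
[107 177 154] [0.4978 0.2155 0.0794]
[ 30 230 229] [0.5499 0.2275 0.0359]
stand 31252 c [557.3 227.9] sz [180.4 200.1] a 7.85 z 11.2
blue 3777 c [497.4 219.2] sz [37.8 82.9] a 8.65 z 78.5
pale 3270 c [520.4 223.8] sz [ 81.1 172.7] a 7.84 z 44.4
dark few 0
carton 1481 c [550.5 226.1] sz [49.8 35.4] a 6.77 z 36.2
stack 7438 c [499.3 220.9] sz [ 42.5 172.8] a 7.78 z 77.3
paleZ 2198 c [491.4 283.3] sz [39.4 47.5] a 8.66 z 44.4
darkZ 1111 c [509.4 151.9] sz [39.6 33.2] a 7.49 z 44.4
outline 418 c [499.9 219.3] sz [ 52.9 189.7] a 7.62 z 10.8
walls 1543 c [594.1 232.4] sz [86.7 68.8] a 7.61 z 40.3
tin 3982 c [414.6 154.7] sz [133.9  71.8] a 17.93 z 48.7
```

jog_arm(
  steps=[
    {"travel": [0.016, 0, 0.045], "spin": 0.003, "fingers": 90},
    {"travel": [0.016, 0, 0.09], "spin": 0.003, "fingers": 90},
    {"travel": [0.016, 0, 0.135], "spin": 0.003, "fingers": 90},
    {"travel": [0.016, 0, 0.17], "spin": 0.003, "fingers": 90},
    {"travel": [0.016, 0, 0.195], "spin": 0.003, "fingers": 90},
    {"travel": [0.016, 0, 0.206], "spin": 0.003, "fingers": 90},
    {"travel": [0.016, 0, 0.206], "spin": 0.003, "fingers": 90},
    {"travel": [0.016, 0, 0.206], "spin": 0.003, "fingers": 90},
  ],
)

```text
t: 2.55
tcp_pos: [0.4981, 0.2174, 0.0749]
ee_rot: [-3.142, -0.001, 1.704]
force: [0.2, -0.2, 0.2]
opening: 0.0606
```

jog_arm(
  steps=[
    {"travel": [0, 0, 0], "spin": 0, "fingers": 150},
    {"travel": [0, 0, 0], "spin": 0, "fingers": 170},
    {"travel": [0, 0, 0], "spin": 0, "fingers": 200},
    {"travel": [0, 0, 0], "spin": 0, "fingers": 200},
    {"travel": [0, 0, 0], "spin": 0, "fingers": 200},
    {"travel": [0, 0, 0], "spin": 0, "fingers": 200},
    {"travel": [0, 0, 0], "spin": 0, "fingers": 200},
    {"travel": [0, 0, 0], "spin": 0, "fingers": 200},
  ],
)

```text
t: 3.35
tcp_pos: [0.4986, 0.2175, 0.0759]
ee_rot: [3.14, -0.001, 1.705]
force: [-1.3, 0.5, 7.3]
opening: 0.04
```

```bash
python3 -c "
from h import *
print(arm.state())
im,d,W=grab('wrist','w2.png')
from meas import *
blocks(im,W)
"
```

```text
{'t': 3.35, 'joints': array([2.05393423e-01, 4.17298294e-01, 1.76087690e+00, 1.51621946e-03,
       9.61825645e-01, 7.06043210e-02]), 'joint_vel': array([ 1.38603490e-03,  4.01262741e-04, -7.81365427e-05,  7.76744609e-04,
        1.71144071e-03,  9.40783925e-05]), 'tau': array([ 8.17710115e-02, -4.33763516e+01, -2.11591172e+01,  1.78743205e-01,
       -5.10679409e-01,  4.02925463e-03]), 'tcp_pos': array([0.4986243 , 0.21749225, 0.07588393]), 'ee_rot': array([ 3.14009317e+00, -1.35419442e-03,  1.70472012e+00]), 'force': array([-1.31384222,  0.54636063,  7.28067846]), 'wrist_torque': array([-0.17047824,  0.15015123, -0.01403196]), 'opening': 0.039977702081994304}
blue 15477 c [497.5 229.4] sz [40.  63.9] a 7.92 z 78.3
pale 10581 c [528.3 224.4] sz [ 98.3 173. ] a 7.38 z 44.3
dark 86 c [389.2 179.3] sz [ 4.  21.5] a 81.81 z 30.0
carton 906 c [562.4 227.5] sz [26.7 35.6] a 6.02 z 36.4
```

jog_arm(
  steps=[
    {"travel": [0, 0, -0.025], "spin": 0, "fingers": 200},
    {"travel": [0, 0, -0.06], "spin": 0, "fingers": 200},
    {"travel": [-0.035, -0.003, -0.07], "spin": 0, "fingers": 200},
    {"travel": [-0.08, -0.007, -0.07], "spin": 0, "fingers": 200},
    {"travel": [-0.125, -0.011, -0.07], "spin": 0, "fingers": 200},
    {"travel": [-0.17, -0.016, -0.07], "spin": 0, "fingers": 200},
    {"travel": [-0.215, -0.02, -0.07], "spin": 0, "fingers": 200},
    {"travel": [-0.26, -0.024, -0.07], "spin": 0, "fingers": 200},
  ],
)

```text
t: 4.2
tcp_pos: [0.5091, -0.0451, 0.1455]
ee_rot: [3.14, -0.001, 1.705]
force: [0.9, -0.5, -0.5]
opening: 0.0402
```

```bash
python3 go.py .5122 -.1001 .0365 1.705
python3 - <<'E'
from meas import *
im,d,W=grab('top','top1.png');Z=W[...,2]
hsv=cv2.cvtColor(im,cv2.COLOR_BGR2HSV);H,S,V=[hsv[...,i].astype(int) for i in range(3)]
blocks(im,W,(140,170,262,285))
im,d,W=grab('wrist','w3.png');print(W[100,330],W[200,330])
E
```

```text
pos [ 0.5091 -0.0451  0.1455] rot [ 3.1401e+00 -1.4000e-03  1.7050e+00] open 0.0402 t 4.2 travel [-0.0551 -0.0044  0.1089] spin 0.0
blue few 0
pale 349 c [504.2 185.3] sz [27.5 65.6] a 7.38 z 43.7
dark 291 c [503.5 169.9] sz [39.7 71.4] a 6.69 z 42.9
carton 226 c [548.8 227. ] sz [46.2 30.5] a 8.08 z 34.9
[0.49759984 0.04026848 0.00472358] [ 0.50671518 -0.02962905  0.00357959]
```

View pics/w3.png

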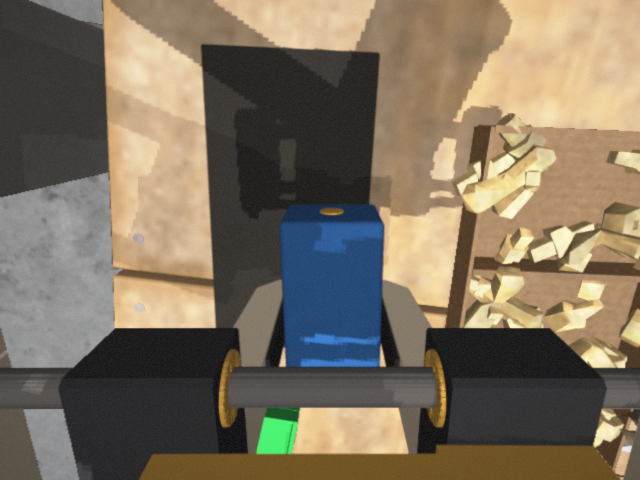

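The blue block is held squarely over the mat, which spans columns 205-380 from row 45 down. I'll lower it.

jog_arm(
  steps=[
    {"travel": [-0.03, -0.003, 0.02], "spin": 0, "fingers": 200},
    {"travel": [-0.055, -0.0045, 0.05], "spin": 0, "fingers": 200},
    {"travel": [-0.055, -0.0045, 0.08], "spin": 0, "fingers": 200},
    {"travel": [-0.055, -0.0045, 0.098], "spin": 0, "fingers": 200},
    {"travel": [-0.055, -0.0045, 0.105], "spin": 0, "fingers": 200},
    {"travel": [-0.055, -0.0045, 0.109], "spin": 0, "fingers": 200},
    {"travel": [-0.055, -0.0045, 0.1092], "spin": 0, "fingers": 200},
    {"travel": [-0.055, -0.0045, 0.1092], "spin": 0, "fingers": 200},
  ],
)

```text
t: 5.1
tcp_pos: [0.5136, -0.1038, 0.0374]
ee_rot: [3.138, 0.002, 1.7]
force: [0.7, 0.5, -1.9]
opening: 0.0397
```

jog_arm(
  steps=[
    {"travel": [0, 0, 0], "spin": 0, "fingers": 130},
    {"travel": [0, 0, 0], "spin": 0, "fingers": 100},
    {"travel": [0, 0, 0], "spin": 0, "fingers": 100},
    {"travel": [0, 0, -0.02], "spin": 0, "fingers": 95},
    {"travel": [0, 0, -0.06], "spin": 0, "fingers": 95},
    {"travel": [0.02, 0, -0.1], "spin": 0, "fingers": 95},
    {"travel": [0.06, 0, -0.11], "spin": 0, "fingers": 95},
    {"travel": [0.1, 0, -0.11], "spin": 0, "fingers": 95},
  ],
)

```text
t: 5.9
tcp_pos: [0.502, -0.0043, 0.1501]
ee_rot: [3.132, 0.004, 1.698]
force: [-0.2, 0.6, 0.1]
opening: 0.0583
```

```bash
python3 go.py .4987 .22 .24 1.705; python3 -c "
from meas import *
im,d,W=grab('wrist','w4.png');Z=W[...,2]
hsv=cv2.cvtColor(im,cv2.COLOR_BGR2HSV)
blocks(im,W)
np.savez('/tmp/w4',im=im,W=W)
rect(W,(hsv[...,2]<60)&(abs(Z-.004)<.006),'mat')"
```

```text
pos [ 0.502  -0.0043  0.1501] rot [3.1321 0.0039 1.6978] open 0.0583 t 5.9 travel [ 0.2226  0.026  -0.0905] spin -0.0071
blue 3032 c [511.5 -82.4] sz [39.3 45.6] a 7.53 z 38.3
pale 4804 c [569.3  60.4] sz [154.8 392.1] a 53.55 z 37.0
dark 1109 c [459.9 132.8] sz [132.3  17.3] a 12.09 z 44.0
carton 21 c [528.3 137.8] sz [2.1 2. ] a 26.72 z 43.7
mat 25157 c [475.5 -32.3] sz [118.1 203.4] a 5.27 z 4.5
```

jog_arm(
  steps=[
    {"travel": [0.045, 0.007, 0], "spin": -0.008, "fingers": 95},
    {"travel": [0.09, 0.013, 0], "spin": -0.008, "fingers": 95},
    {"travel": [0.135, 0.02, 0], "spin": -0.008, "fingers": 95},
    {"travel": [0.178, 0.026, 0.01], "spin": -0.008, "fingers": 95},
    {"travel": [0.178, 0.026, 0.035], "spin": -0.008, "fingers": 95},
    {"travel": [0.178, 0.026, 0.04], "spin": -0.008, "fingers": 95},
    {"travel": [0.178, 0.026, 0.04], "spin": -0.008, "fingers": 95},
    {"travel": [0.178, 0.026, 0.04], "spin": -0.008, "fingers": 95},
  ],
)

```text
t: 6.75
tcp_pos: [0.5026, 0.1807, 0.1096]
ee_rot: [3.135, -0.001, 1.707]
force: [-0.3, -0.1, 0.8]
opening: 0.0581
```

```bash
python3 go.py .5053 .1759 .0416 1.706; python3 -c "
from meas import *
im,d,W=grab('wrist','w5.png');Z=W[...,2]
blocks(im,W)
np.savez('/tmp/w5',im=im,W=W)"
```

```text
pos [0.5026 0.1807 0.1096] rot [ 3.1353e+00 -8.0000e-04  1.7072e+00] open 0.0581 t 6.75 travel [-0.0052  0.0016  0.068 ] spin 0.0012
blue few 0
pale 13382 c [528.6 224.6] sz [ 98.  173.5] a 8.21 z 44.3
dark 6049 c [504.5 183.5] sz [38.8 70.3] a 6.76 z 44.4
carton few 9
```

View pics/w5.png

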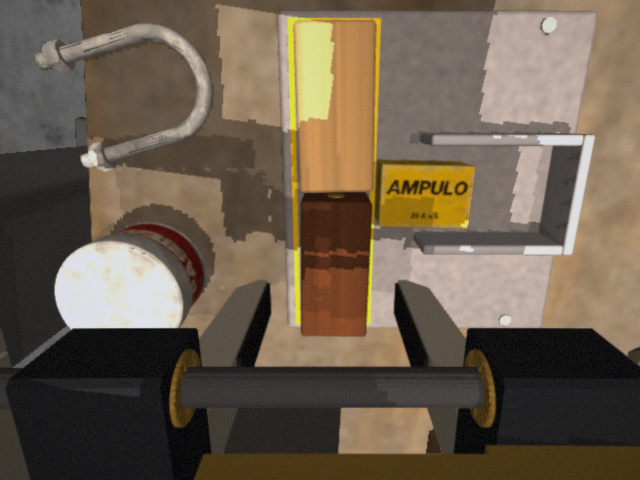

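Dark spans rows 193-335 and pale rows 20-192, with the carton at (425,195). I'll get precise references for the restore from this frame.

Run:
```python
from meas import *
f=np.load('/tmp/w5.npz');im,W=f['im'],f['W'];Z=W[...,2]
t=(Z>.0405)&(Z<.055)
rect(W,box(t,280,10,385,190),'pale')
rect(W,box(t,280,196,385,330),'dark(part)')
rect(W,box(t,280,10,385,345),'both')
hsv=cv2.cvtColor(im,cv2.COLOR_BGR2HSV);H,S,V=[hsv[...,i].astype(int) for i in range(3)]
m=(H>22)&(H<34)&(S>140)&(abs(Z-.01)<.006)
rect(W,box(m,270,5,385,330),'outline',1)
rect(W,box((H>20)&(H<35)&(S>140)&(Z>.033)&(Z<.042),370,150,480,240),'carton')
rect(W,box((Z>.036)&(Z<.055)&(S<70),400,120,600,270),'walls',1)
```

```text
pale 13216 c [493.7 265.5] sz [40.6 82.6] a 8.59 z 44.4
dark(part) 8831 c [505.6 178.6] sz [40.  80.1] a 6.68 z 44.4
both 22667 c [499.8 220.5] sz [ 41.4 173.5] a 7.82 z 44.4
outline 1614 c [499.7 219.7] sz [ 52.9 191.1] a 7.61 z 10.7
carton 4622 c [550.8 226.3] sz [51.1 35.3] a 6.47 z 36.3
walls 5053 c [593.9 232.5] sz [87.8 68. ] a 7.54 z 40.2
```

jog_arm(
  steps=[
    {"travel": [-0.005, 0.0022, 0.01], "spin": 0.02, "fingers": 95},
    {"travel": [-0.005, 0.0022, 0.035], "spin": 0.02, "fingers": 95},
    {"travel": [-0.005, 0.0022, 0.055], "spin": 0.02, "fingers": 95},
    {"travel": [-0.005, 0.0022, 0.065], "spin": 0.02, "fingers": 95},
    {"travel": [-0.005, 0.0022, 0.068], "spin": 0.02, "fingers": 95},
    {"travel": [-0.005, 0.0022, 0.068], "spin": 0.02, "fingers": 95},
    {"travel": [-0.005, 0.0022, 0.068], "spin": 0.02, "fingers": 95},
    {"travel": [-0.005, 0.0022, 0.068], "spin": 0.02, "fingers": 95},
  ],
)

```text
t: 7.6
tcp_pos: [0.507, 0.1762, 0.0429]
ee_rot: [3.133, -0.001, 1.687]
force: [-0.3, -0.3, 0.1]
opening: 0.0585
```

jog_arm(
  steps=[
    {"travel": [0, 0, 0], "spin": 0, "fingers": 130},
    {"travel": [0, 0, 0], "spin": 0, "fingers": 150},
    {"travel": [0, 0, 0], "spin": 0, "fingers": 200},
    {"travel": [0, 0, 0], "spin": 0, "fingers": 200},
    {"travel": [0, 0, 0], "spin": 0, "fingers": 200},
    {"travel": [0, 0, 0], "spin": 0, "fingers": 200},
    {"travel": [0, 0, 0], "spin": 0, "fingers": 200},
    {"travel": [0, 0, 0], "spin": 0, "fingers": 200},
  ],
)

```text
t: 8.4
tcp_pos: [0.507, 0.1763, 0.0432]
ee_rot: [3.133, -0.001, 1.687]
force: [-2.8, 0.7, 5.0]
opening: 0.0395
```

```bash
python3 go.py .5016 .0195 .0376 1.700
```

```text
pos [0.507  0.1763 0.0432] rot [ 3.1326e+00 -1.1000e-03  1.6869e+00] open 0.0395 t 8.4 travel [-0.1551 -0.0235  0.0052] spin -0.0131
```

jog_arm(
  steps=[
    {"travel": [0, 0, -0.02], "spin": 0, "fingers": 200},
    {"travel": [0, 0, -0.05], "spin": 0, "fingers": 200},
    {"travel": [-0.03, -0.005, -0.065], "spin": -0.01, "fingers": 200},
    {"travel": [-0.075, -0.012, -0.065], "spin": -0.01, "fingers": 200},
    {"travel": [-0.12, -0.019, -0.06], "spin": -0.01, "fingers": 200},
    {"travel": [-0.155, -0.0235, -0.05], "spin": -0.01, "fingers": 200},
    {"travel": [-0.155, -0.0235, -0.03], "spin": -0.01, "fingers": 200},
    {"travel": [-0.155, -0.0235, -0.03], "spin": -0.01, "fingers": 200},
  ],
)

```text
t: 9.2
tcp_pos: [0.4995, 0.0186, 0.0707]
ee_rot: [3.137, -0.002, 1.694]
force: [-0.3, -0.4, -0.9]
opening: 0.0397
```

```bash
python3 go.py .5016 .0195 .0377 1.695
```

```text
pos [0.4995 0.0186 0.0707] rot [ 3.1370e+00 -2.5000e-03  1.6942e+00] open 0.0397 t 9.2 travel [0.0005 0.0021 0.033 ] spin -0.0008
```

jog_arm(
  steps=[
    {"travel": [0, 0.002, 0.012], "spin": 0, "fingers": 200},
    {"travel": [0, 0.002, 0.024], "spin": 0, "fingers": 200},
    {"travel": [0, 0.002, 0.03], "spin": 0, "fingers": 200},
    {"travel": [0, 0.002, 0.033], "spin": 0, "fingers": 200},
    {"travel": [0, 0.002, 0.0333], "spin": 0, "fingers": 200},
    {"travel": [0, 0.002, 0.0333], "spin": 0, "fingers": 200},
    {"travel": [0, 0.002, 0.0333], "spin": 0, "fingers": 200},
    {"travel": [0, 0.002, 0.0333], "spin": 0, "fingers": 200},
  ],
)

```text
t: 10.0
tcp_pos: [0.5018, 0.019, 0.0376]
ee_rot: [3.137, -0.002, 1.694]
force: [0.3, 0.4, -1.0]
opening: 0.0398
```

jog_arm(
  steps=[
    {"travel": [0, 0, 0], "spin": 0, "fingers": 130},
    {"travel": [0, 0, 0], "spin": 0, "fingers": 100},
    {"travel": [0, 0, 0], "spin": 0, "fingers": 100},
    {"travel": [0, 0, -0.02], "spin": 0, "fingers": 95},
    {"travel": [0, 0, -0.06], "spin": 0, "fingers": 95},
    {"travel": [0.03, 0.004, -0.075], "spin": 0, "fingers": 95},
    {"travel": [0.075, 0.009, -0.075], "spin": 0, "fingers": 95},
    {"travel": [0.12, 0.014, -0.075], "spin": 0, "fingers": 95},
  ],
)

```text
t: 10.8
tcp_pos: [0.5013, 0.1404, 0.1141]
ee_rot: [3.134, -0.002, 1.692]
force: [0.4, 1.2, -0.0]
opening: 0.0582
```

```bash
python3 go.py .4935 .265 .110 1.721
```

```text
pos [0.5013 0.1404 0.1141] rot [ 3.1340e+00 -2.1000e-03  1.6921e+00] open 0.0582 t 10.8 travel [0.1246 0.0073 0.0044] spin -0.0289
```

jog_arm(
  steps=[
    {"travel": [0.04, 0.003, 0], "spin": -0.01, "fingers": 95},
    {"travel": [0.085, 0.005, 0], "spin": -0.02, "fingers": 95},
    {"travel": [0.1245, 0.0073, 0.005], "spin": -0.029, "fingers": 95},
    {"travel": [0.1245, 0.0073, 0.025], "spin": -0.029, "fingers": 95},
    {"travel": [0.1245, 0.0073, 0.03], "spin": -0.029, "fingers": 95},
    {"travel": [0.1245, 0.0073, 0.03], "spin": -0.029, "fingers": 95},
    {"travel": [0.1245, 0.0073, 0.03], "spin": -0.029, "fingers": 95},
    {"travel": [0.1245, 0.0073, 0.03], "spin": -0.029, "fingers": 95},
  ],
)

```text
t: 11.6
tcp_pos: [0.4945, 0.2642, 0.0852]
ee_rot: [3.133, -0.002, 1.72]
force: [0.6, -0.1, 0.5]
opening: 0.0582
```

```bash
python3 go.py .4935 .265 .043 1.721
```

```text
pos [0.4945 0.2642 0.0852] rot [ 3.1328e+00 -2.0000e-03  1.7196e+00] open 0.0582 t 11.6 travel [ 0.0008 -0.0012  0.0422] spin -0.0014
```

jog_arm(
  steps=[
    {"travel": [0.001, -0.001, 0.015], "spin": 0, "fingers": 95},
    {"travel": [0.001, -0.001, 0.03], "spin": 0, "fingers": 95},
    {"travel": [0.001, -0.001, 0.039], "spin": 0, "fingers": 95},
    {"travel": [0.001, -0.001, 0.042], "spin": 0, "fingers": 95},
    {"travel": [0.001, -0.001, 0.042], "spin": 0, "fingers": 95},
    {"travel": [0.001, -0.001, 0.042], "spin": 0, "fingers": 95},
    {"travel": [0.001, -0.001, 0.042], "spin": 0, "fingers": 120},
    {"travel": [0.001, -0.001, 0.042], "spin": 0, "fingers": 140},
  ],
)

```text
t: 12.4
tcp_pos: [0.494, 0.2653, 0.0437]
ee_rot: [3.132, -0.002, 1.72]
force: [0.1, 0.4, -0.2]
opening: 0.0467
```

jog_arm(
  steps=[
    {"travel": [0, 0, 0], "spin": 0, "fingers": 200},
    {"travel": [0, 0, 0], "spin": 0, "fingers": 200},
    {"travel": [0, 0, 0], "spin": 0, "fingers": 200},
    {"travel": [0, 0, 0], "spin": 0, "fingers": 200},
    {"travel": [0, 0, 0], "spin": 0, "fingers": 200},
    {"travel": [0, 0, 0], "spin": 0, "fingers": 200},
    {"travel": [0, 0, 0], "spin": 0, "fingers": 200},
    {"travel": [0, 0, 0], "spin": 0, "fingers": 200},
  ],
)

```text
t: 13.2
tcp_pos: [0.4941, 0.2654, 0.0439]
ee_rot: [3.131, -0.002, 1.72]
force: [-0.4, 1.2, 4.1]
opening: 0.0398
```

```bash
python3 go.py .4471 -.0457 .037 1.700
```

```text
pos [0.4941 0.2654 0.0439] rot [ 3.1315e+00 -2.3000e-03  1.7197e+00] open 0.0398 t 13.2 travel [-0.3007 -0.0927  0.0053] spin 0.0197
```

jog_arm(
  steps=[
    {"travel": [0, 0, -0.02], "spin": 0, "fingers": 200},
    {"travel": [0, 0, -0.05], "spin": 0, "fingers": 200},
    {"travel": [-0.035, -0.01, -0.065], "spin": 0, "fingers": 200},
    {"travel": [-0.08, -0.024, -0.065], "spin": 0, "fingers": 200},
    {"travel": [-0.125, -0.038, -0.065], "spin": 0, "fingers": 200},
    {"travel": [-0.17, -0.052, -0.065], "spin": 0.01, "fingers": 200},
    {"travel": [-0.215, -0.066, -0.065], "spin": 0.015, "fingers": 200},
    {"travel": [-0.26, -0.08, -0.065], "spin": 0.02, "fingers": 200},
  ],
)

```text
t: 14.0
tcp_pos: [0.4521, -0.0055, 0.1072]
ee_rot: [3.132, -0.002, 1.7]
force: [-0.5, 0.6, -0.5]
opening: 0.0394
```

```bash
python3 go.py .4471 -.0457 .0384 1.700
```

```text
pos [ 0.4521 -0.0055  0.1072] rot [ 3.1317e+00 -2.4000e-03  1.6999e+00] open 0.0394 t 14.0 travel [-0.0394 -0.0109  0.0686] spin -0.0001
```

jog_arm(
  steps=[
    {"travel": [-0.02, -0.006, 0], "spin": 0, "fingers": 200},
    {"travel": [-0.0395, -0.011, 0.015], "spin": 0, "fingers": 200},
    {"travel": [-0.0395, -0.011, 0.04], "spin": 0, "fingers": 200},
    {"travel": [-0.0395, -0.011, 0.058], "spin": 0, "fingers": 200},
    {"travel": [-0.0395, -0.011, 0.066], "spin": 0, "fingers": 200},
    {"travel": [-0.0395, -0.011, 0.0688], "spin": 0, "fingers": 200},
    {"travel": [-0.0395, -0.011, 0.0688], "spin": 0, "fingers": 200},
    {"travel": [-0.0395, -0.011, 0.0688], "spin": 0, "fingers": 200},
  ],
)

```text
t: 14.8
tcp_pos: [0.4475, -0.0458, 0.0387]
ee_rot: [3.131, -0.002, 1.7]
force: [0.2, -0.4, -0.8]
opening: 0.0395
```

jog_arm(
  steps=[
    {"travel": [0, 0, 0], "spin": 0, "fingers": 130},
    {"travel": [0, 0, 0], "spin": 0, "fingers": 100},
    {"travel": [0, 0, 0], "spin": 0, "fingers": 90},
    {"travel": [0, 0, -0.02], "spin": 0, "fingers": 70},
    {"travel": [0, 0, -0.06], "spin": 0, "fingers": 60},
    {"travel": [0.03, 0.01, -0.075], "spin": 0, "fingers": 60},
    {"travel": [0.075, 0.025, -0.075], "spin": 0, "fingers": 60},
    {"travel": [0.12, 0.04, -0.075], "spin": 0, "fingers": 60},
  ],
)

```text
t: 15.6
tcp_pos: [0.4718, 0.079, 0.1155]
ee_rot: [3.128, -0.001, 1.698]
force: [-0.0, 0.4, -0.1]
opening: 0.0714
```

```bash
python3 go.py .5512 .2266 .13 1.684
```

```text
pos [0.4718 0.079  0.1155] rot [ 3.128e+00 -1.300e-03  1.698e+00] open 0.0714 t 15.6 travel [ 0.1364  0.0977 -0.0129] spin 0.014
```

jog_arm(
  steps=[
    {"travel": [0.03, 0.03, 0], "spin": 0, "fingers": 60},
    {"travel": [0.06, 0.06, 0], "spin": 0.014, "fingers": 60},
    {"travel": [0.076, 0.081, -0.015], "spin": 0.014, "fingers": 60},
    {"travel": [0.076, 0.081, -0.015], "spin": 0.014, "fingers": 60},
    {"travel": [0.076, 0.081, -0.015], "spin": 0.014, "fingers": 60},
    {"travel": [0.076, 0.081, -0.015], "spin": 0.014, "fingers": 60},
    {"travel": [0.076, 0.081, -0.015], "spin": 0.014, "fingers": 60},
    {"travel": [0.076, 0.081, -0.015], "spin": 0.014, "fingers": 60},
  ],
)

```text
t: 16.4
tcp_pos: [0.5417, 0.1638, 0.1315]
ee_rot: [3.129, -0.001, 1.683]
force: [-0.6, -0.0, 0.3]
opening: 0.0714
```

```bash
python3 - <<'E'
from meas import *
im,d,W=grab('wrist','w6.png');Z=W[...,2]
hsv=cv2.cvtColor(im,cv2.COLOR_BGR2HSV);H,S,V=[hsv[...,i].astype(int) for i in range(3)]
rect(W,(H>20)&(H<35)&(S>140)&(Z>.033)&(Z<.042),'carton')
im,d,W=grab('top','top2.png');Z=W[...,2]
blocks(im,W,(265,230,395,305))
E
python3 go.py .5512 .2266 .047 1.684
```

```text
carton 4068 c [550.9 226.3] sz [51.2 34.9] a 6.8 z 36.2
blue 787 c [ 511.6 -102.3] sz [40.7 84. ] a 7.67 z 37.4
pale 677 c [500.4  20.1] sz [36.6 81.2] a 6.78 z 37.7
dark few 0
carton few 0
pos [0.542  0.164  0.1317] rot [ 3.1283e+00 -1.5000e-03  1.6831e+00] open 0.0714 t 16.5 travel [0.0611 0.015  0.085 ] spin -0.0009
```

View pics/w6.png

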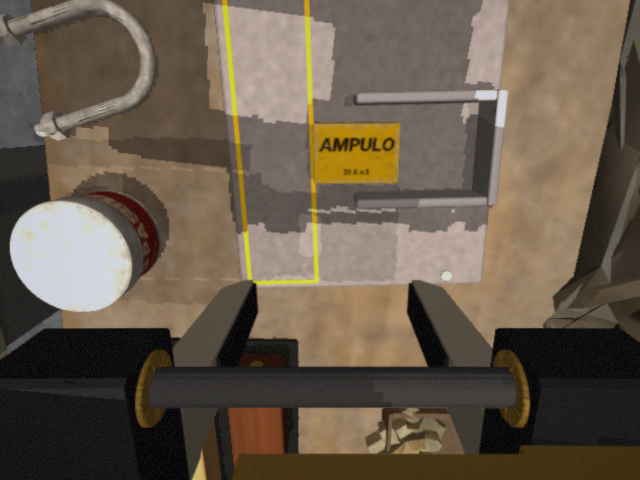

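View pics/top2.png

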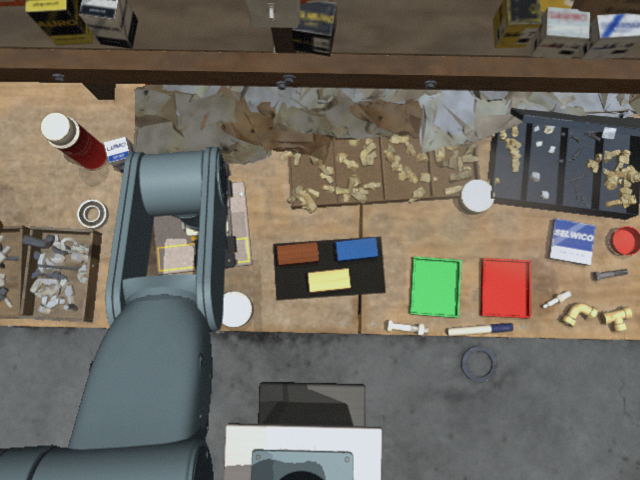

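All three blocks lie flat on the mat: dark at (297,253), blue at (357,249) and pale at (329,280). The carton is undisturbed at (357,155) in the wrist view.

jog_arm(
  steps=[
    {"travel": [0.04, 0.01, 0], "spin": 0, "fingers": 60},
    {"travel": [0.061, 0.015, 0.01], "spin": -0.003, "fingers": 60},
    {"travel": [0.061, 0.015, 0.04], "spin": -0.003, "fingers": 60},
    {"travel": [0.061, 0.015, 0.07], "spin": -0.003, "fingers": 60},
    {"travel": [0.061, 0.015, 0.087], "spin": -0.003, "fingers": 60},
    {"travel": [0.061, 0.015, 0.0932], "spin": -0.003, "fingers": 60},
    {"travel": [0.061, 0.015, 0.0932], "spin": -0.003, "fingers": 60},
    {"travel": [0.061, 0.015, 0.0932], "spin": -0.003, "fingers": 60},
  ],
)

```text
t: 17.3
tcp_pos: [0.552, 0.2266, 0.0397]
ee_rot: [3.127, -0.002, 1.686]
force: [0.5, -0.6, 0.3]
opening: 0.0712
```

jog_arm(
  steps=[
    {"travel": [0, 0, 0], "spin": 0, "fingers": 90},
    {"travel": [0, 0, 0], "spin": 0, "fingers": 105},
    {"travel": [0, 0, 0], "spin": 0, "fingers": 115},
    {"travel": [0, 0, 0], "spin": 0, "fingers": 125},
    {"travel": [0, 0, 0], "spin": 0, "fingers": 140},
    {"travel": [0, 0, 0], "spin": 0, "fingers": 140},
    {"travel": [0, 0, 0], "spin": 0, "fingers": 140},
    {"travel": [0, 0, 0], "spin": 0, "fingers": 140},
  ],
)

```text
t: 18.1
tcp_pos: [0.5524, 0.2266, 0.0405]
ee_rot: [3.126, -0.002, 1.686]
force: [-1.6, -0.3, 5.9]
opening: 0.0519
```

```bash
python3 - <<'E'
from meas import *
from cell import arm
f=np.load('/tmp/top.npz');im,W=f['im'],f['W'];Z=W[...,2]
hsv=cv2.cvtColor(im,cv2.COLOR_BGR2HSV);H,S,V=[hsv[...,i].astype(int) for i in range(3)]
g=(H>40)&(H<80)&(S>100);print(hsv[287,435],W[287,435],hsv[290,412],W[290,412])
rect(W,box(g,395,245,470,330),'green',1)
rect(W,box(g&(V>200),395,245,470,330)&(Z<.008),'floor',3)
E
python3 go.py .5512 .2266 .038 1.684
```

```text
[ 65 136 207] [ 0.43887901 -0.26782055  0.0075813 ] [ 65 143 176] [ 0.4310574  -0.21889937  0.01467809]
green 2802 c [ 439.2 -267.7] sz [100.2 120.1] a 87.14 z 4.3
floor 1867 c [ 438.9 -267. ] sz [ 84.7 108.4] a 87.91 z 3.6
pos [0.5524 0.2266 0.0405] rot [ 3.1259e+00 -1.6000e-03  1.6858e+00] open 0.0519 t 18.1 travel [ 0.0001 -0.0012  0.0025] spin 0.0017
```

jog_arm(
  steps=[
    {"travel": [0, 0, -0.02], "spin": 0, "fingers": 140},
    {"travel": [0, 0, -0.055], "spin": 0, "fingers": 140},
    {"travel": [-0.03, -0.01, -0.09], "spin": 0.01, "fingers": 140},
    {"travel": [-0.07, -0.025, -0.1], "spin": 0.03, "fingers": 140},
    {"travel": [-0.115, -0.04, -0.1], "spin": 0.05, "fingers": 140},
    {"travel": [-0.16, -0.056, -0.1], "spin": 0.08, "fingers": 140},
    {"travel": [-0.205, -0.072, -0.1], "spin": 0.12, "fingers": 140},
    {"travel": [-0.25, -0.087, -0.1], "spin": 0.158, "fingers": 140},
  ],
)

```text
t: 18.9
tcp_pos: [0.4923, -0.0336, 0.1387]
ee_rot: [3.126, -0.004, 1.527]
force: [0.9, -0.2, -1.0]
opening: 0.0518
```

```bash
python3 go.py .4413 -.268 .13 1.528
```

```text
pos [ 0.4923 -0.0336  0.1387] rot [ 3.1261 -0.004   1.5267] open 0.0518 t 18.9 travel [-0.2365 -0.0407  0.0072] spin -0.0013
```

jog_arm(
  steps=[
    {"travel": [-0.045, -0.008, 0], "spin": 0, "fingers": 140},
    {"travel": [-0.09, -0.016, 0], "spin": 0, "fingers": 140},
    {"travel": [-0.135, -0.024, 0], "spin": 0, "fingers": 140},
    {"travel": [-0.18, -0.032, 0], "spin": 0, "fingers": 140},
    {"travel": [-0.22, -0.038, 0], "spin": 0, "fingers": 140},
    {"travel": [-0.2365, -0.0405, 0], "spin": 0, "fingers": 140},
    {"travel": [-0.2365, -0.0405, 0], "spin": 0, "fingers": 140},
    {"travel": [-0.2365, -0.0405, 0], "spin": 0, "fingers": 140},
  ],
)

```text
t: 19.7
tcp_pos: [0.4412, -0.2671, 0.1368]
ee_rot: [3.127, -0.005, 1.526]
force: [0.6, 0.1, -0.7]
opening: 0.0523
```

```bash
python3 go.py .4413 -.268 .034 1.528
python3 - <<'E'
from meas import *
im,d,W=grab('wrist','w7.png');X,Y,Z=[W[...,i] for i in range(3)]
hsv=cv2.cvtColor(im,cv2.COLOR_BGR2HSV);H,S,V=[hsv[...,i].astype(int) for i in range(3)]
g=(H>40)&(H<80)&(S>90)&(Z<.03)
p=W[g];print('y range',np.percentile(p[:,1],[.5,99.5]),'maxrow',np.nonzero(g)[0].max())
rim=g&(Z>.013)
for y in [-.225,-.23,-.235,-.245,-.255]:
    s=rim&(abs(Y-y)<.002);x=X[s]
    if len(x): print(y,'x',np.percentile(x,[0.5,99.5]),len(x))
for x in [.42,.44,.46]:
    s=rim&(abs(X-x)<.004);
    if s.any(): print(x,'y max',np.percentile(Y[s],[.5,99.5]))
E
```

```text
pos [ 0.4412 -0.2671  0.1368] rot [ 3.1268 -0.0054  1.526 ] open 0.0523 t 19.7 travel [-0.0014 -0.0014  0.1028] spin -0.002
y range [-0.33174064 -0.21581123] maxrow 327
-0.225 x [0.38384672 0.50307668] 202
-0.23 x [0.38358665 0.50343055] 79
-0.235 x [0.38331208 0.50282937] 82
-0.245 x [0.38299658 0.50210893] 77
-0.255 x [0.38244472 0.50152302] 76
0.42 y max [-0.22067968 -0.21698409]
0.44 y max [-0.2216118  -0.21798795]
0.46 y max [-0.22333419 -0.21912381]
```

View pics/w7.png

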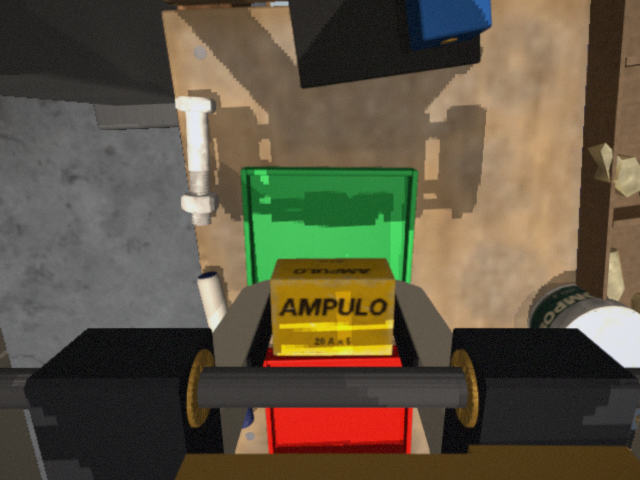

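The carton is held over the green tray. The tray's rim centre comes out at (0.4413, -0.268), matching the target.

jog_arm(
  steps=[
    {"travel": [-0.001, -0.001, 0.03], "spin": 0, "fingers": 140},
    {"travel": [-0.0014, -0.0014, 0.06], "spin": 0, "fingers": 140},
    {"travel": [-0.0014, -0.0014, 0.08], "spin": 0, "fingers": 140},
    {"travel": [-0.0014, -0.0014, 0.094], "spin": 0, "fingers": 140},
    {"travel": [-0.0014, -0.0014, 0.1], "spin": 0, "fingers": 140},
    {"travel": [-0.0014, -0.0014, 0.102], "spin": 0, "fingers": 140},
    {"travel": [-0.0014, -0.0014, 0.102], "spin": 0, "fingers": 140},
    {"travel": [-0.0014, -0.0014, 0.102], "spin": 0, "fingers": 140},
  ],
)

```text
t: 20.55
tcp_pos: [0.4421, -0.2676, 0.0357]
ee_rot: [3.125, -0.004, 1.528]
force: [0.2, 0.3, -0.3]
opening: 0.0522
```

```bash
python3 go.py .4413 -.268 .0345 1.528
```

```text
pos [ 0.4421 -0.2676  0.0357] rot [ 3.1254 -0.0041  1.5279] open 0.0522 t 20.55 travel [-0.0005 -0.0008  0.0012] spin -0.0001
```

jog_arm(
  steps=[
    {"travel": [0, -0.0005, 0.001], "spin": 0, "fingers": 140},
    {"travel": [0, -0.0005, 0.0018], "spin": 0, "fingers": 140},
    {"travel": [0, -0.0005, 0.0018], "spin": 0, "fingers": 140},
    {"travel": [0, -0.0005, 0.0018], "spin": 0, "fingers": 110},
    {"travel": [0, -0.0005, 0.0018], "spin": 0, "fingers": 90},
    {"travel": [0, -0.0005, 0.0018], "spin": 0, "fingers": 85},
    {"travel": [0, -0.0005, 0.0018], "spin": 0, "fingers": 85},
    {"travel": [0, -0.0005, 0.0018], "spin": 0, "fingers": 85},
  ],
)

```text
t: 21.35
tcp_pos: [0.4415, -0.2675, 0.0337]
ee_rot: [3.126, -0.004, 1.528]
force: [-0.1, -0.2, -0.2]
opening: 0.0622
```

jog_arm(
  steps=[
    {"travel": [0, 0, -0.02], "spin": 0, "fingers": 85},
    {"travel": [0, 0, -0.05], "spin": 0, "fingers": 85},
    {"travel": [0, 0, -0.085], "spin": 0, "fingers": 85},
    {"travel": [0, 0, -0.115], "spin": 0, "fingers": 90},
    {"travel": [0, 0, -0.13], "spin": 0, "fingers": 90},
    {"travel": [0, 0, -0.13], "spin": 0, "fingers": 90},
    {"travel": [0, 0, -0.13], "spin": 0, "fingers": 90},
    {"travel": [0, 0, -0.13], "spin": 0, "fingers": 90},
  ],
)

```text
t: 22.15
tcp_pos: [0.4387, -0.2673, 0.1623]
ee_rot: [3.128, -0.006, 1.528]
force: [0.3, 0.9, -0.2]
opening: 0.0603
```

```bash
python3 go.py .4475 -.0458 .11 1.700
python3 - <<'E'
from meas import *
im,d,W=grab('wrist');Z=W[...,2]
hsv=cv2.cvtColor(im,cv2.COLOR_BGR2HSV);H,S,V=[hsv[...,i].astype(int) for i in range(3)]
rect(W,(H>20)&(H<35)&(S>140)&(Z>.022)&(Z<.042),'cartonW')
im,d,W=grab('top','top3.png');Z=W[...,2]
hsv=cv2.cvtColor(im,cv2.COLOR_BGR2HSV);H,S,V=[hsv[...,i].astype(int) for i in range(3)]
rect(W,box((H>20)&(H<35)&(S>140)&(Z>.022)&(Z<.042),395,245,470,330),'cartonT')
E
```

```text
pos [ 0.4387 -0.2673  0.1623] rot [ 3.1277 -0.0061  1.5278] open 0.0603 t 22.15 travel [ 0.2214 -0.0015  0.0536] spin -0.1722
cartonW 2925 c [ 443.  -267.9] sz [35.6 51.6] a 87.55 z 30.2
cartonT few 0
```

jog_arm(
  steps=[
    {"travel": [0.04, 0, 0], "spin": -0.05, "fingers": 90},
    {"travel": [0.085, 0, 0], "spin": -0.1, "fingers": 90},
    {"travel": [0.13, -0.001, 0.02], "spin": -0.15, "fingers": 90},
    {"travel": [0.175, -0.0015, 0.05], "spin": -0.172, "fingers": 90},
    {"travel": [0.215, -0.0015, 0.055], "spin": -0.172, "fingers": 90},
    {"travel": [0.2215, -0.0015, 0.07], "spin": -0.172, "fingers": 90},
    {"travel": [0.2215, -0.0015, 0.075], "spin": -0.172, "fingers": 90},
    {"travel": [0.2215, -0.0015, 0.075], "spin": -0.172, "fingers": 90},
  ],
)

```text
t: 23.05
tcp_pos: [0.4474, -0.0456, 0.0877]
ee_rot: [3.129, -0.005, 1.7]
force: [-0.0, -0.2, 0.3]
opening: 0.0602
```

```bash
python3 go.py .4475 -.0458 .0387 1.700
```

```text
pos [ 0.4474 -0.0456  0.0877] rot [ 3.129  -0.0045  1.7004] open 0.0602 t 23.05 travel [-0.0005 -0.0005  0.049 ] spin 0.0004
```

jog_arm(
  steps=[
    {"travel": [-0.0005, -0.0005, 0.015], "spin": 0, "fingers": 90},
    {"travel": [-0.0005, -0.0005, 0.032], "spin": 0, "fingers": 90},
    {"travel": [-0.0005, -0.0005, 0.043], "spin": 0, "fingers": 90},
    {"travel": [-0.0005, -0.0005, 0.048], "spin": 0, "fingers": 90},
    {"travel": [-0.0005, -0.0005, 0.049], "spin": 0, "fingers": 90},
    {"travel": [-0.0005, -0.0005, 0.049], "spin": 0, "fingers": 90},
    {"travel": [-0.0005, -0.0005, 0.049], "spin": 0, "fingers": 90},
    {"travel": [-0.0005, -0.0005, 0.049], "spin": 0, "fingers": 120},
  ],
)

```text
t: 23.85
tcp_pos: [0.4479, -0.046, 0.0392]
ee_rot: [3.128, -0.004, 1.7]
force: [0.3, 0.3, 0.4]
opening: 0.0559
```

jog_arm(
  steps=[
    {"travel": [0, 0, 0], "spin": 0, "fingers": 145},
    {"travel": [0, 0, 0], "spin": 0, "fingers": 200},
    {"travel": [0, 0, 0], "spin": 0, "fingers": 200},
    {"travel": [0, 0, 0], "spin": 0, "fingers": 200},
    {"travel": [0, 0, 0], "spin": 0, "fingers": 200},
    {"travel": [0, 0, 0], "spin": 0, "fingers": 200},
    {"travel": [0, 0, 0], "spin": 0, "fingers": 200},
    {"travel": [0, 0, 0], "spin": 0, "fingers": 200},
  ],
)

```text
t: 24.65
tcp_pos: [0.4481, -0.046, 0.0395]
ee_rot: [3.128, -0.004, 1.701]
force: [-0.7, 0.6, 4.6]
opening: 0.0394
```

```bash
python3 go.py .4941 .2654 .10 1.720
```

```text
pos [ 0.4481 -0.046   0.0395] rot [ 3.1275 -0.0038  1.7006] open 0.0394 t 24.65 travel [ 0.3031  0.0867 -0.0581] spin -0.0195
```

jog_arm(
  steps=[
    {"travel": [0, 0, -0.02], "spin": 0, "fingers": 200},
    {"travel": [0, 0, -0.05], "spin": 0, "fingers": 200},
    {"travel": [0.035, 0.01, -0.07], "spin": 0, "fingers": 200},
    {"travel": [0.08, 0.023, -0.07], "spin": 0, "fingers": 200},
    {"travel": [0.125, 0.036, -0.07], "spin": 0, "fingers": 200},
    {"travel": [0.17, 0.049, -0.07], "spin": -0.01, "fingers": 200},
    {"travel": [0.215, 0.062, -0.07], "spin": -0.02, "fingers": 200},
    {"travel": [0.26, 0.075, -0.07], "spin": -0.0195, "fingers": 200},
  ],
)

```text
t: 25.45
tcp_pos: [0.4876, 0.223, 0.1112]
ee_rot: [3.128, -0.003, 1.72]
force: [1.4, 0.4, -0.5]
opening: 0.0399
```

```bash
python3 go.py .4943 .2653 .06 1.720
```

```text
pos [0.4876 0.223  0.1112] rot [ 3.128  -0.0034  1.7204] open 0.0399 t 25.45 travel [0.0406 0.0123 0.0515] spin 0.0004
```

jog_arm(
  steps=[
    {"travel": [0.025, 0.008, 0], "spin": 0, "fingers": 200},
    {"travel": [0.0406, 0.0123, 0.01], "spin": 0, "fingers": 200},
    {"travel": [0.0406, 0.0123, 0.03], "spin": 0, "fingers": 200},
    {"travel": [0.0406, 0.0123, 0.045], "spin": 0, "fingers": 200},
    {"travel": [0.0406, 0.0123, 0.055], "spin": 0, "fingers": 200},
    {"travel": [0.0406, 0.0123, 0.058], "spin": 0, "fingers": 200},
    {"travel": [0.0406, 0.0123, 0.058], "spin": 0, "fingers": 200},
    {"travel": [0.0406, 0.0123, 0.058], "spin": 0, "fingers": 200},
  ],
)

```text
t: 26.25
tcp_pos: [0.495, 0.2651, 0.054]
ee_rot: [3.127, -0.004, 1.72]
force: [0.2, 0.2, -0.7]
opening: 0.0399
```

```bash
python3 go.py .4943 .2653 .0445 1.720
```

```text
pos [0.495  0.2651 0.054 ] rot [ 3.127  -0.0035  1.7198] open 0.0399 t 26.25 travel [ 0.0003 -0.0008  0.0095] spin -0.0002
```

jog_arm(
  steps=[
    {"travel": [0.0003, -0.0008, 0.003], "spin": 0, "fingers": 200},
    {"travel": [0.0003, -0.0008, 0.006], "spin": 0, "fingers": 200},
    {"travel": [0.0003, -0.0008, 0.0085], "spin": 0, "fingers": 200},
    {"travel": [0.0003, -0.0008, 0.0095], "spin": 0, "fingers": 200},
    {"travel": [0.0003, -0.0008, 0.0098], "spin": 0, "fingers": 200},
    {"travel": [0.0003, -0.0008, 0.0098], "spin": 0, "fingers": 200},
    {"travel": [0.0003, -0.0008, 0.0098], "spin": 0, "fingers": 200},
    {"travel": [0.0003, -0.0008, 0.0098], "spin": 0, "fingers": 200},
  ],
)

```text
t: 27.05
tcp_pos: [0.4944, 0.2653, 0.0455]
ee_rot: [3.126, -0.003, 1.72]
force: [-3.6, -2.0, 10.2]
opening: 0.0397
```

jog_arm(
  steps=[
    {"travel": [0, 0, 0], "spin": 0, "fingers": 130},
    {"travel": [0, 0, 0], "spin": 0, "fingers": 100},
    {"travel": [0, 0, 0], "spin": 0, "fingers": 95},
    {"travel": [0, 0, -0.02], "spin": 0, "fingers": 95},
    {"travel": [0, 0, -0.06], "spin": 0, "fingers": 95},
    {"travel": [-0.03, -0.005, -0.075], "spin": 0, "fingers": 95},
    {"travel": [-0.07, -0.01, -0.075], "spin": 0, "fingers": 95},
    {"travel": [-0.09, -0.013, -0.075], "spin": 0, "fingers": 95},
  ],
)

```text
t: 27.85
tcp_pos: [0.4941, 0.1721, 0.1206]
ee_rot: [3.125, -0.003, 1.72]
force: [0.0, 0.2, 0.2]
opening: 0.0584
```

```bash
python3 go.py .5018 .019 .09 1.694
python3 - <<'E'
from meas import *
im,d,W=grab('wrist','w8.png');Z=W[...,2]
hsv=cv2.cvtColor(im,cv2.COLOR_BGR2HSV);H,S,V=[hsv[...,i].astype(int) for i in range(3)]
rect(W,(Z>.0405)&(Z<.055)&(H<22)&(S>90),'pale')
rect(W,(H>22)&(H<34)&(S>140)&(abs(Z-.01)<.006),'outline',1)
E
```

```text
pos [0.4941 0.1721 0.1206] rot [ 3.1252e+00 -2.7000e-03  1.7198e+00] open 0.0584 t 27.85 travel [-0.1527 -0.0156  0.03  ] spin 0.0258
pale 11144 c [494.8 264.5] sz [39.6 83.4] a 8.37 z 44.4
outline 1139 c [505.4 170.7] sz [ 51.7 281.7] a 7.51 z 10.7
```

View pics/w8.png

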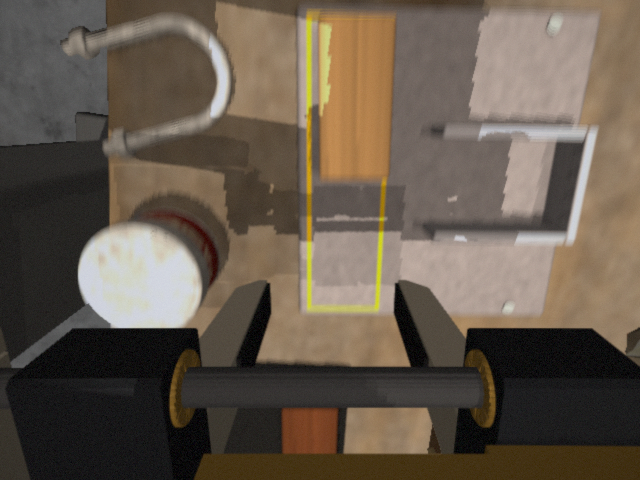

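The pale block is back within its outline, measured at (494.8, 264.5) against (493.7, 265.5) originally, which is within measurement noise. Next is the dark block.

jog_arm(
  steps=[
    {"travel": [-0.04, -0.004, 0], "spin": 0.01, "fingers": 95},
    {"travel": [-0.085, -0.009, 0.005], "spin": 0.02, "fingers": 95},
    {"travel": [-0.125, -0.013, 0.01], "spin": 0.026, "fingers": 95},
    {"travel": [-0.1527, -0.0156, 0.02], "spin": 0.026, "fingers": 95},
    {"travel": [-0.1527, -0.0156, 0.03], "spin": 0.026, "fingers": 95},
    {"travel": [-0.1527, -0.0156, 0.035], "spin": 0.026, "fingers": 95},
    {"travel": [-0.1527, -0.0156, 0.035], "spin": 0.026, "fingers": 95},
    {"travel": [-0.1527, -0.0156, 0.035], "spin": 0.026, "fingers": 95},
  ],
)

```text
t: 28.7
tcp_pos: [0.5013, 0.0183, 0.0846]
ee_rot: [3.127, -0.002, 1.694]
force: [-0.0, -0.7, 0.1]
opening: 0.0583
```

```bash
python3 go.py .5018 .019 .038 1.694
```

```text
pos [0.5013 0.0183 0.0846] rot [ 3.1270e+00 -2.3000e-03  1.6944e+00] open 0.0583 t 28.7 travel [ 0.0006 -0.0001  0.0466] spin 0.0004
```

jog_arm(
  steps=[
    {"travel": [0.0006, 0, 0.015], "spin": 0, "fingers": 95},
    {"travel": [0.0006, 0, 0.032], "spin": 0, "fingers": 95},
    {"travel": [0.0006, 0, 0.042], "spin": 0, "fingers": 95},
    {"travel": [0.0006, 0, 0.0465], "spin": 0, "fingers": 95},
    {"travel": [0.0006, 0, 0.0465], "spin": 0, "fingers": 95},
    {"travel": [0.0006, 0, 0.0465], "spin": 0, "fingers": 95},
    {"travel": [0.0006, 0, 0.0465], "spin": 0, "fingers": 95},
    {"travel": [0.0006, 0, 0.0465], "spin": 0, "fingers": 120},
  ],
)

```text
t: 29.5
tcp_pos: [0.5023, 0.019, 0.0387]
ee_rot: [3.126, -0.002, 1.694]
force: [-0.3, -0.7, 0.7]
opening: 0.0541
```

jog_arm(
  steps=[
    {"travel": [0, 0, 0], "spin": 0, "fingers": 145},
    {"travel": [0, 0, 0], "spin": 0, "fingers": 200},
    {"travel": [0, 0, 0], "spin": 0, "fingers": 200},
    {"travel": [0, 0, 0], "spin": 0, "fingers": 200},
    {"travel": [0, 0, 0], "spin": 0, "fingers": 200},
    {"travel": [0, 0, 0], "spin": 0, "fingers": 200},
    {"travel": [0, 0, 0], "spin": 0, "fingers": 200},
    {"travel": [0, 0, 0], "spin": 0, "fingers": 200},
  ],
)

```text
t: 30.3
tcp_pos: [0.5025, 0.0188, 0.039]
ee_rot: [3.125, -0.002, 1.694]
force: [-1.8, -0.7, 5.3]
opening: 0.0398
```

```bash
python3 go.py .507 .1763 .06 1.687
```

```text
pos [0.5025 0.0188 0.039 ] rot [ 3.1254e+00 -1.7000e-03  1.6943e+00] open 0.0398 t 30.3 travel [ 0.1557  0.0242 -0.0203] spin 0.0073
```

jog_arm(
  steps=[
    {"travel": [0, 0, -0.02], "spin": 0, "fingers": 200},
    {"travel": [0, 0, -0.05], "spin": 0, "fingers": 200},
    {"travel": [0.03, 0.005, -0.06], "spin": 0, "fingers": 200},
    {"travel": [0.075, 0.012, -0.06], "spin": 0.007, "fingers": 200},
    {"travel": [0.12, 0.019, -0.055], "spin": 0.007, "fingers": 200},
    {"travel": [0.1555, 0.0238, -0.045], "spin": 0.007, "fingers": 200},
    {"travel": [0.1555, 0.0238, -0.025], "spin": 0.007, "fingers": 200},
    {"travel": [0.1555, 0.0238, -0.02], "spin": 0.007, "fingers": 200},
  ],
)

```text
t: 31.1
tcp_pos: [0.5074, 0.1775, 0.0591]
ee_rot: [3.124, -0.002, 1.689]
force: [3.0, 0.4, 7.8]
opening: 0.0399
```

```bash
python3 go.py .507 .1761 .0446 1.687
```

```text
pos [0.5074 0.1775 0.0591] rot [ 3.1236e+00 -2.2000e-03  1.6893e+00] open 0.0399 t 31.1 travel [-0.0014 -0.0008  0.0145] spin 0.0022
```

jog_arm(
  steps=[
    {"travel": [-0.0014, -0.0008, 0], "spin": 0.002, "fingers": 200},
    {"travel": [-0.0014, -0.0008, 0], "spin": 0.002, "fingers": 200},
    {"travel": [-0.0014, -0.0008, 0], "spin": 0.002, "fingers": 200},
    {"travel": [-0.0014, -0.0008, 0], "spin": 0.002, "fingers": 200},
    {"travel": [-0.0014, -0.0008, 0.003], "spin": 0.002, "fingers": 200},
    {"travel": [-0.0014, -0.0008, 0.003], "spin": 0.002, "fingers": 200},
    {"travel": [-0.0014, -0.0008, 0.003], "spin": 0.002, "fingers": 200},
    {"travel": [-0.0014, -0.0008, 0.003], "spin": 0.002, "fingers": 200},
  ],
)

```text
t: 31.9
tcp_pos: [0.5067, 0.1759, 0.056]
ee_rot: [3.124, -0.002, 1.687]
force: [-0.2, -0.4, -0.9]
opening: 0.0399
```

```bash
python3 go.py .507 .1761 .0446 1.687;python3 - <<'E'
from meas import *
im,d,W=grab('wrist','w9.png');Z=W[...,2]
hsv=cv2.cvtColor(im,cv2.COLOR_BGR2HSV);H,S,V=[hsv[...,i].astype(int) for i in range(3)]
rect(W,box((Z>.0405)&(Z<.048)&(H<22)&(S>90),250,0,420,200),'pale')
E
```

```text
pos [0.5067 0.1759 0.056 ] rot [ 3.1239e+00 -2.2000e-03  1.6872e+00] open 0.0399 t 31.9 travel [0.0001 0.0001 0.0114] spin 0.0002
pale 17431 c [496.  260.1] sz [39.9 72. ] a 7.74 z 44.5
```

View pics/w9.png

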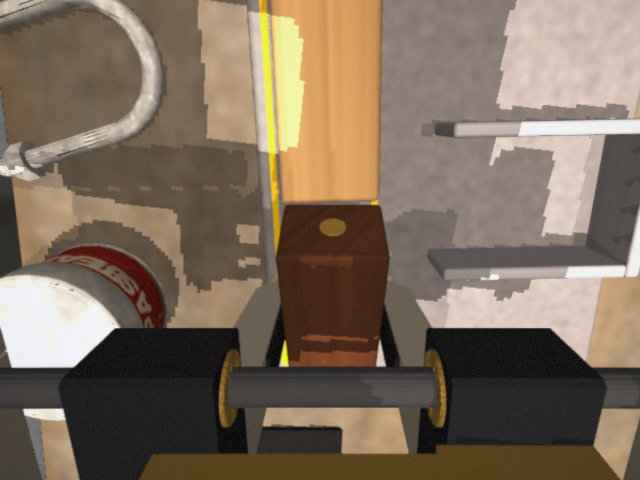

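The dark block hangs over its own place at (333,285), clear of the pale block, whose near edge is at row 200, and the force has gone back to zero. I'll lower it.

jog_arm(
  steps=[
    {"travel": [0, 0, 0.003], "spin": 0, "fingers": 200},
    {"travel": [0, 0, 0.006], "spin": 0, "fingers": 200},
    {"travel": [0, 0, 0.009], "spin": 0, "fingers": 200},
    {"travel": [0, 0, 0.011], "spin": 0, "fingers": 200},
    {"travel": [0, 0, 0.0116], "spin": 0, "fingers": 200},
    {"travel": [0, 0, 0.0116], "spin": 0, "fingers": 200},
    {"travel": [0, 0, 0.0116], "spin": 0, "fingers": 200},
    {"travel": [0, 0, 0.0116], "spin": 0, "fingers": 200},
  ],
)

```text
t: 32.75
tcp_pos: [0.5078, 0.1779, 0.0466]
ee_rot: [3.12, -0.005, 1.687]
force: [-4.0, 6.3, 15.9]
opening: 0.0398
```

jog_arm(
  steps=[
    {"travel": [0, 0, 0], "spin": 0, "fingers": 130},
    {"travel": [0, 0, 0], "spin": 0, "fingers": 100},
    {"travel": [0, 0, 0], "spin": 0, "fingers": 95},
    {"travel": [0, 0, -0.02], "spin": 0, "fingers": 95},
    {"travel": [0, 0, -0.06], "spin": 0, "fingers": 95},
    {"travel": [0, 0, -0.09], "spin": 0, "fingers": 95},
    {"travel": [-0.02, 0, -0.11], "spin": 0, "fingers": 95},
    {"travel": [-0.03, 0, -0.11], "spin": 0, "fingers": 95},
  ],
)

```text
t: 33.55
tcp_pos: [0.511, 0.1466, 0.1591]
ee_rot: [3.115, -0.004, 1.687]
force: [-1.1, 0.1, -0.6]
opening: 0.0584
```

```bash
python3 go.py .5136 -.1038 .10 1.700
python3 - <<'E'
from meas import *
im,d,W=grab('wrist','w10.png');Z=W[...,2]
hsv=cv2.cvtColor(im,cv2.COLOR_BGR2HSV);H,S,V=[hsv[...,i].astype(int) for i in range(3)]
t=(Z>.0405)&(Z<.055)&(H<22)&(S>90)
rect(W,t,'both');rect(W,t&(W[...,1]<.2205),'dark');rect(W,t&(W[...,1]>.2205),'pale')
rect(W,(H>22)&(H<34)&(S>140)&(abs(Z-.01)<.006)&(W[...,1]>.12),'outline',1)
E
```

```text
pos [0.511  0.1466 0.1591] rot [ 3.1149 -0.0041  1.6868] open 0.0584 t 33.55 travel [-0.2493 -0.0279  0.0574] spin -0.0133
both 12550 c [530.8 136.7] sz [ 67.2 329.2] a 19.02 z 44.4
dark 6958 c [540.7 102.5] sz [ 57.4 259.3] a 22.26 z 44.5
pale 5590 c [498.  256.1] sz [40.2 76.8] a 8.78 z 44.4
outline 816 c [499.2 213.3] sz [ 51.2 180. ] a 8.06 z 10.7
```

View pics/w10.png

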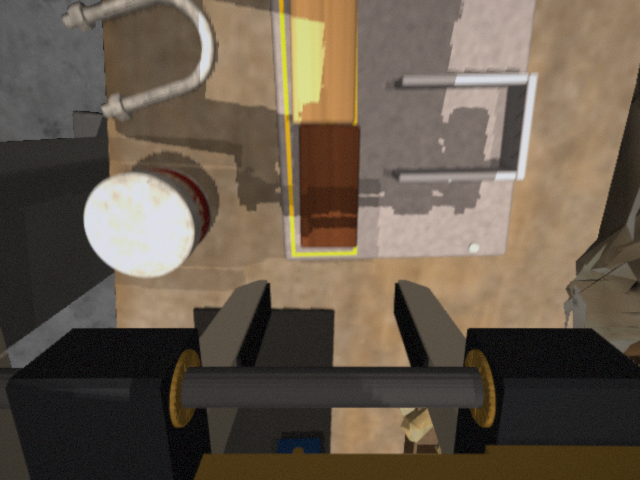

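Run:
```python
from meas import *
for k in (1,2):
    im,d,W=grab('wrist','w11.png');X,Y,Z=[W[...,i] for i in range(3)]
    hsv=cv2.cvtColor(im,cv2.COLOR_BGR2HSV);H,S,V=[hsv[...,i].astype(int) for i in range(3)]
    t=box((Z>.0405)&(Z<.055),280,0,375,260)
    rect(W,t&(V<125)&(H<14),'darkcol'); rect(W,t,'both')
    p=W[t];c,s=np.cos(.135),np.sin(.135)
    a=-s*(p[:,0]-.4995)+c*(p[:,1]-.2202); print('v hist',np.histogram(a*1000,np.arange(-12,13,1))[0],'min v',np.percentile(a,.3))
    # strip centre lines: u at each v
    u=c*(p[:,0]-.4995)+s*(p[:,1]-.2202)
    for v in (-80,-60,-40,-20,-8,8,20,40,60):
        q=u[abs(a*1000-v)<3]*1000
        if len(q):print(v,np.percentile(q,[1,99]).round(1),end=' ')
    print()
print('ORIG')
f=np.load('/tmp/w5.npz');W=f['W'];Z=W[...,2];t=box((Z>.0405)&(Z<.055),280,0,385,335)
p=W[t];a=-s*(p[:,0]-.4995)+c*(p[:,1]-.2202);u=c*(p[:,0]-.4995)+s*(p[:,1]-.2202)
print('v hist',np.histogram(a*1000,np.arange(-12,13,1))[0],'min v',np.percentile(a,.3),a.max())
for v in (-80,-60,-40,-20,-8,8,20,40,60):
    q=u[abs(a*1000-v)<3]*1000
    if len(q):print(v,np.percentile(q,[1,99]).round(1),end=' ')
```

```text
darkcol 7179 c [508.6 184.8] sz [40.1 82.9] a 6.13 z 44.5
both 15293 c [503.5 217.4] sz [ 43.5 152. ] a 9.0 z 44.4
v hist [ 99 102  91 100  96  97 103  90 105 102  96 107  97 105 108  92  89  25
  91 109 103 100 111 103] min v -0.07800447347542094
-80 [-15.8  22.3] -60 [-15.8  23.1] -40 [-15.7  23.8] -20 [-14.8  24.5] -8 [-14.3  24.3] 8 [-17.4  21.2] 20 [-18.   21.2] 40 [-17.7  21.8] 60 [-17.3  22.4] 
darkcol 7186 c [508.6 184.8] sz [40.1 83.2] a 6.13 z 44.5
both 15506 c [503.5 217.7] sz [ 43.3 152.9] a 8.92 z 44.4
v hist [ 89  96 101  94 108  92 101 109  92 109 104  96 110 101 101 107  44  86
 102  96 109 109  95 113] min v -0.07792614033165916
-80 [-15.7  22.3] -60 [-15.7  23.2] -40 [-15.5  23.9] -20 [-14.6  24.5] -8 [-14.4  24.3] 8 [-17.3  21.1] 20 [-17.9  21.3] 40 [-17.5  21.8] 60 [-17.2  22.4] 
ORIG
v hist [124 134 121 122 127 137 134 116 150 160  14   0   0   0  33  94 141 131
 127 121 142 141 149 144] min v -0.08348028737204238 0.08697274625948856
-80 [-20.   19.4] -60 [-19.6  19.4] -40 [-19.2  20. ] -20 [-18.7  20.2] -8 [-18.4  20.5] 8 [-18.6  20.8] 20 [-18.4  20.4] 40 [-18.9  20.3] 60 [-19.5  19.9]
```

The dark block caught the edge of the pale one on the way down. It slipped in the jaws and now lies about 8 mm off towards pale. I'll regrasp it and correct that.

```bash
python3 go.py .5088 .1835 .085 1.678;python3 go.py .5088 .1835 .0445 1.678
```

```text
pos [0.5084 0.1468 0.1552] rot [ 3.1225 -0.005   1.685 ] open 0.0581 t 33.7 travel [0.0361 0.0033 0.0704] spin 0.0069
pos [0.5084 0.1468 0.1552] rot [ 3.1225 -0.005   1.685 ] open 0.0581 t 33.7 travel [0.0359 0.0025 0.1109] spin 0.0069
```

jog_arm(
  steps=[
    {"travel": [0.02, 0.002, 0.01], "spin": 0.007, "fingers": 118},
    {"travel": [0.036, 0.003, 0.03], "spin": 0.007, "fingers": 118},
    {"travel": [0.036, 0.003, 0.06], "spin": 0.007, "fingers": 118},
    {"travel": [0.036, 0.003, 0.07], "spin": 0.007, "fingers": 118},
    {"travel": [0.036, 0.003, 0.07], "spin": 0.007, "fingers": 118},
    {"travel": [0.036, 0.003, 0.07], "spin": 0.007, "fingers": 118},
    {"travel": [0.036, 0.003, 0.07], "spin": 0.007, "fingers": 118},
    {"travel": [0.036, 0.003, 0.07], "spin": 0.007, "fingers": 118},
  ],
)

```text
t: 34.5
tcp_pos: [0.5094, 0.1833, 0.0866]
ee_rot: [3.12, -0.005, 1.678]
force: [-0.1, 0.3, 0.6]
opening: 0.0498
```

```bash
python3 go.py .5090 .1835 .0445 1.678
```

```text
pos [0.5094 0.1833 0.0866] rot [ 3.1204 -0.0053  1.6776] open 0.0498 t 34.5 travel [ 0.     -0.0012  0.0421] spin -0.0005
```

jog_arm(
  steps=[
    {"travel": [0, -0.001, 0.012], "spin": 0, "fingers": 118},
    {"travel": [0, -0.001, 0.026], "spin": 0, "fingers": 118},
    {"travel": [0, -0.001, 0.036], "spin": 0, "fingers": 118},
    {"travel": [0, -0.001, 0.041], "spin": 0, "fingers": 118},
    {"travel": [0, -0.001, 0.042], "spin": 0, "fingers": 118},
    {"travel": [0, -0.001, 0.042], "spin": 0, "fingers": 118},
    {"travel": [0, -0.001, 0.042], "spin": 0, "fingers": 118},
    {"travel": [0, -0.001, 0.042], "spin": 0, "fingers": 125},
  ],
)

```text
t: 35.3
tcp_pos: [0.5096, 0.1836, 0.045]
ee_rot: [3.119, -0.005, 1.678]
force: [0.7, 0.5, -0.2]
opening: 0.0484
```

jog_arm(
  steps=[
    {"travel": [0, 0, 0], "spin": 0, "fingers": 145},
    {"travel": [0, 0, 0], "spin": 0, "fingers": 200},
    {"travel": [0, 0, 0], "spin": 0, "fingers": 200},
    {"travel": [0, 0, 0], "spin": 0, "fingers": 200},
    {"travel": [0, 0, 0], "spin": 0, "fingers": 200},
    {"travel": [0, 0, -0.006], "spin": 0, "fingers": 200},
    {"travel": [0, 0, -0.012], "spin": 0, "fingers": 200},
    {"travel": [0, 0, -0.012], "spin": 0, "fingers": 200},
  ],
)

```text
t: 36.1
tcp_pos: [0.5099, 0.1836, 0.0578]
ee_rot: [3.118, -0.005, 1.678]
force: [0.6, -0.1, -1.5]
opening: 0.0401
```

jog_arm(
  steps=[
    {"travel": [-0.01, 0, -0.02], "spin": 0, "fingers": 200},
    {"travel": [-0.03, 0, -0.05], "spin": 0, "fingers": 200},
    {"travel": [-0.05, 0, -0.07], "spin": 0, "fingers": 200},
    {"travel": [-0.05, 0, -0.07], "spin": 0, "fingers": 200},
    {"travel": [-0.05, 0, -0.07], "spin": 0, "fingers": 200},
    {"travel": [-0.05, 0, -0.07], "spin": 0, "fingers": 200},
    {"travel": [-0.05, 0, -0.07], "spin": 0, "fingers": 200},
    {"travel": [-0.05, 0, -0.07], "spin": 0, "fingers": 200},
  ],
)

```text
t: 36.9
tcp_pos: [0.5129, 0.1339, 0.1265]
ee_rot: [3.12, -0.006, 1.678]
force: [0.2, 0.1, -0.4]
opening: 0.0399
```

```bash
python3 go.py .507 .1763 .09 1.687
python3 - <<'E'
from meas import *
im,d,W=grab('wrist','w12.png');X,Y,Z=[W[...,i] for i in range(3)]
np.savez('/tmp/w12',im=im,W=W)
hsv=cv2.cvtColor(im,cv2.COLOR_BGR2HSV);H,S,V=[hsv[...,i].astype(int) for i in range(3)]
t=(Z>.0405)&(Z<.05)&(Y>.2)
rect(W,t&(H<22)&(S>90),'pale')
rect(W,(H>22)&(H<34)&(S>140)&(abs(Z-.01)<.006)&(W[...,1]>.1),'outline',1)
E
```

```text
pos [0.5129 0.1339 0.1265] rot [ 3.1199 -0.0056  1.6784] open 0.0399 t 36.9 travel [ 0.0426 -0.0022  0.0368] spin -0.0087
pale 4307 c [497.6 249.3] sz [40.1 46.5] a 6.47 z 44.4
outline 1100 c [499.2 219.3] sz [ 51.5 125. ] a 7.59 z 10.7
```

View pics/w12.png

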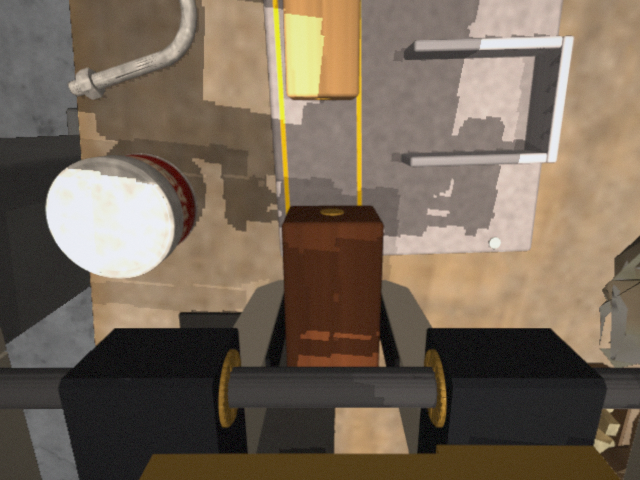

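The dark block is held level and square, and pale's near edge is at row 97. I'll move over the spot first, let it settle, then descend straight.

jog_arm(
  steps=[
    {"travel": [0.015, -0.001, 0], "spin": -0.009, "fingers": 200},
    {"travel": [0.03, -0.002, 0], "spin": -0.009, "fingers": 200},
    {"travel": [0.038, -0.002, 0.01], "spin": -0.009, "fingers": 200},
    {"travel": [0.0415, -0.002, 0.02], "spin": -0.009, "fingers": 200},
    {"travel": [0.0415, -0.002, 0.025], "spin": -0.009, "fingers": 200},
    {"travel": [0.0415, -0.002, 0.025], "spin": -0.009, "fingers": 200},
    {"travel": [0.0415, -0.002, 0.025], "spin": -0.009, "fingers": 200},
    {"travel": [0.0415, -0.002, 0.025], "spin": -0.009, "fingers": 200},
  ],
)

```text
t: 37.75
tcp_pos: [0.5076, 0.1747, 0.1022]
ee_rot: [3.119, -0.005, 1.687]
force: [0.2, 0.1, -1.1]
opening: 0.0396
```

```bash
python3 go.py .507 .1754 .055 1.687
```

```text
pos [0.5076 0.1747 0.1022] rot [ 3.1189 -0.0053  1.6867] open 0.0396 t 37.75 travel [ 0.0005 -0.0016  0.0471] spin -0.0003
```

jog_arm(
  steps=[
    {"travel": [0.0005, -0.0016, 0.012], "spin": 0, "fingers": 200},
    {"travel": [0.0005, -0.0016, 0.025], "spin": 0, "fingers": 200},
    {"travel": [0.0005, -0.0016, 0.037], "spin": 0, "fingers": 200},
    {"travel": [0.0005, -0.0017, 0.046], "spin": 0, "fingers": 200},
    {"travel": [0.0005, -0.0017, 0.051], "spin": 0, "fingers": 200},
    {"travel": [0.0005, -0.0017, 0.053], "spin": 0, "fingers": 200},
    {"travel": [0.0005, -0.0017, 0.053], "spin": 0, "fingers": 200},
    {"travel": [0.0005, -0.0017, 0.053], "spin": 0, "fingers": 200},
  ],
)

```text
t: 38.55
tcp_pos: [0.5074, 0.1755, 0.0495]
ee_rot: [3.118, -0.005, 1.687]
force: [-0.1, -0.5, -0.5]
opening: 0.0402
```

```bash
python3 go.py .507 .1754 .0455 1.687
```

```text
pos [0.5074 0.1755 0.0495] rot [ 3.1182 -0.0053  1.6868] open 0.0402 t 38.55 travel [-0.0001 -0.0005  0.0039] spin -0.0003
```

jog_arm(
  steps=[
    {"travel": [0, -0.0005, 0.002], "spin": 0, "fingers": 200},
    {"travel": [0, -0.0005, 0.0038], "spin": 0, "fingers": 200},
    {"travel": [0, -0.0005, 0.0038], "spin": 0, "fingers": 200},
    {"travel": [0, -0.0005, 0.0038], "spin": 0, "fingers": 130},
    {"travel": [0, -0.0005, 0.0038], "spin": 0, "fingers": 110},
    {"travel": [0, -0.0005, 0.0038], "spin": 0, "fingers": 110},
    {"travel": [0, -0.0005, 0.0038], "spin": 0, "fingers": 110},
    {"travel": [0, -0.0005, 0.0038], "spin": 0, "fingers": 110},
  ],
)

```text
t: 39.35
tcp_pos: [0.507, 0.1755, 0.0457]
ee_rot: [3.118, -0.005, 1.687]
force: [-0.2, 0.1, -0.3]
opening: 0.0531
```

jog_arm(
  steps=[
    {"travel": [0, 0, -0.02], "spin": 0, "fingers": 110},
    {"travel": [0, 0, -0.05], "spin": 0, "fingers": 110},
    {"travel": [0, 0, -0.075], "spin": 0, "fingers": 110},
    {"travel": [0.01, 0, -0.075], "spin": -0.015, "fingers": 110},
    {"travel": [0.01, 0, -0.075], "spin": -0.015, "fingers": 110},
    {"travel": [0.01, 0, -0.075], "spin": -0.015, "fingers": 110},
    {"travel": [0.01, 0, -0.075], "spin": -0.015, "fingers": 110},
    {"travel": [0.01, 0, -0.075], "spin": -0.015, "fingers": 110},
  ],
)

```text
t: 40.15
tcp_pos: [0.5035, 0.1846, 0.1196]
ee_rot: [3.12, -0.005, 1.702]
force: [-0.5, -0.0, 0.2]
opening: 0.0526
```

```bash
cat > st.py <<'E'
from meas import *
im,d,W=grab('wrist','st.png');X,Y,Z=[W[...,i] for i in range(3)]
np.savez('/tmp/st',im=im,W=W)
c,s=np.cos(.135),np.sin(.135)
def ends(W,t,n):
    p=W[t];a=(-s*(p[:,0]-.4995)+c*(p[:,1]-.2202))*1000;u=(c*(p[:,0]-.4995)+s*(p[:,1]-.2202))*1000
    print(n,'hist',np.histogram(a,np.arange(-8,12,1))[0],'v',np.percentile(a,[.2,99.8]).round(1))
    for v in (-80,-60,-40,-20,-10,10,20,40,60,80):
        q=u[abs(a-v)<3]
        if len(q)>20:print(v,(np.percentile(q,[1,99]).mean()).round(1),end='; ')
    print()
t=(Z>.0405)&(Z<.055)&(abs(c*(X-.4995)+s*(Y-.2202))<.03)&(Y>.125)
v,uu=np.mgrid[0:480,0:640]; t&=(uu>275)&(uu<390)&(v<338)
ends(W,t,'now')
f=np.load('/tmp/w5.npz');W5=f['W'];Z5=W5[...,2];ends(W5,box((Z5>.0405)&(Z5<.055),280,0,385,335),'orig')
E
python3 st.py; python3 go.py .497 .2665 .09 1.684
```

```text
now hist [116 117 124 114 149  50   0   0   0   0   0   0   1  53  90 129 118 119
 124] v [-85.7  89. ]
-80 1.8; -60 2.2; -40 2.5; -20 3.0; -10 2.9; 10 1.9; 20 1.6; 40 2.2; 60 2.7; 80 3.0; 
orig hist [127 137 134 116 150 160  14   0   0   0  33  94 141 131 127 121 142 141
 149] v [-83.7  86.4]
-80 -0.3; -60 -0.1; -40 0.4; -20 0.7; -10 1.0; 10 1.1; 20 1.0; 40 0.7; 60 0.2; 80 -0.2; 
pos [0.5037 0.1846 0.1198] rot [ 3.1197 -0.0049  1.7016] open 0.0527 t 40.2 travel [0.0819 0.0034 0.0303] spin 0.0175
```

View pics/st.png

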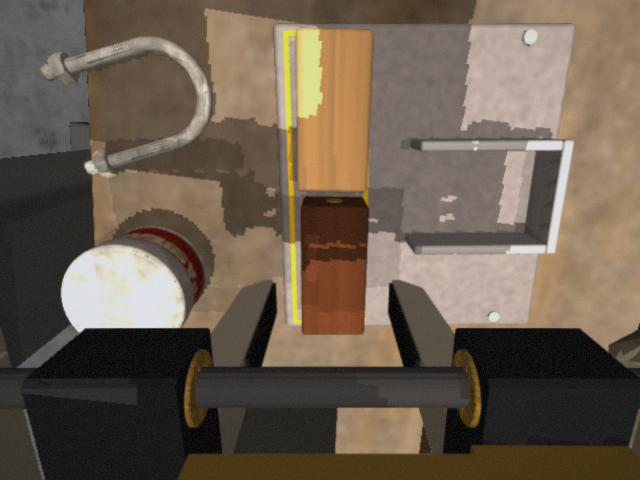

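Run:
```python
from meas import *
c,s=np.cos(.135),np.sin(.135)
for n in ('w5','st'):
    f=np.load(f'/tmp/{n}.npz');im,W=f['im'],f['W'];X,Y,Z=[W[...,i] for i in range(3)]
    hsv=cv2.cvtColor(im,cv2.COLOR_BGR2HSV);H,S,V=[hsv[...,i].astype(int) for i in range(3)]
    u=(c*(X-.4995)+s*(Y-.2202))*1000;v=(-s*(X-.4995)+c*(Y-.2202))*1000
    m=(H>22)&(H<34)&(S>140)&(abs(Z-.01)<.006)
    l=m&(u<-20)&(u>-35)&(v>-85)&(v<85);print(n,'left line u',np.median(u[l]),l.sum())
    w=(Z>.034)&(Z<.048)&(u>30)&(u<160)&(abs(v)<45)&(S<90)
    print('walls u',np.percentile(u[w],[.5,50,99.5]),'v',np.percentile(v[w],[.5,99.5]))
    b=(Z>.006)&(Z<.014)&(abs(v)<90)&(u>100);print('board back edge u',np.percentile(u[b],99.7))
```

```text
w5 left line u -24.839546327307616 884
walls u [ 51.84506649 113.41369818 138.24006661] v [-34.13208061  33.44093398]
board back edge u 146.69006255431012
st left line u -24.803675907205804 779
walls u [ 51.90054313 113.16514956 138.32586145] v [-34.32054939  33.58103328]
board back edge u 146.58982823461156
```

The stand references agree between frames, so the residual offsets are real: dark +2 mm in u, pale about +2 mm in both axes and 2° in yaw. I'll grip each block in place and slide it home without lifting.

```bash
python3 go.py .4964 .2670 .085 1.688
```

```text
pos [0.5037 0.1846 0.1198] rot [ 3.1197 -0.0049  1.7016] open 0.0527 t 40.2 travel [0.0825 0.0027 0.0353] spin 0.0135
```

jog_arm(
  steps=[
    {"travel": [0.03, 0.001, 0], "spin": 0.01, "fingers": 115},
    {"travel": [0.065, 0.002, 0], "spin": 0.0135, "fingers": 115},
    {"travel": [0.0825, 0.0027, 0.01], "spin": 0.0135, "fingers": 115},
    {"travel": [0.0825, 0.0027, 0.03], "spin": 0.0135, "fingers": 115},
    {"travel": [0.0825, 0.0027, 0.035], "spin": 0.0135, "fingers": 115},
    {"travel": [0.0825, 0.0027, 0.035], "spin": 0.0135, "fingers": 115},
    {"travel": [0.0825, 0.0027, 0.035], "spin": 0.0135, "fingers": 115},
    {"travel": [0.0825, 0.0027, 0.035], "spin": 0.0135, "fingers": 115},
  ],
)

```text
t: 41.0
tcp_pos: [0.497, 0.2667, 0.0861]
ee_rot: [3.118, -0.005, 1.687]
force: [0.9, -0.3, 0.6]
opening: 0.0512
```

```bash
python3 go.py .4966 .2670 .0445 1.688
```

```text
pos [0.497  0.2667 0.0861] rot [ 3.1185 -0.0053  1.6874] open 0.0512 t 41.0 travel [ 0.0001 -0.0014  0.0416] spin -0.0007
```

jog_arm(
  steps=[
    {"travel": [0, -0.0014, 0.012], "spin": 0, "fingers": 115},
    {"travel": [0, -0.0014, 0.026], "spin": 0, "fingers": 115},
    {"travel": [0, -0.0014, 0.036], "spin": 0, "fingers": 115},
    {"travel": [0, -0.0014, 0.041], "spin": 0, "fingers": 115},
    {"travel": [0, -0.0014, 0.0415], "spin": 0, "fingers": 115},
    {"travel": [0, -0.0014, 0.0415], "spin": 0, "fingers": 115},
    {"travel": [0, -0.0014, 0.0415], "spin": 0, "fingers": 115},
    {"travel": [0, -0.0014, 0.0415], "spin": 0, "fingers": 125},
  ],
)

```text
t: 41.8
tcp_pos: [0.4969, 0.267, 0.0451]
ee_rot: [3.117, -0.006, 1.687]
force: [0.1, 0.3, 0.0]
opening: 0.0484
```

jog_arm(
  steps=[
    {"travel": [0, 0, 0], "spin": 0, "fingers": 145},
    {"travel": [0, 0, 0], "spin": 0, "fingers": 160},
    {"travel": [0, 0, 0], "spin": 0, "fingers": 160},
    {"travel": [0, 0, 0], "spin": 0, "fingers": 160},
    {"travel": [0, 0, 0], "spin": 0, "fingers": 160},
    {"travel": [0, 0, 0], "spin": 0, "fingers": 160},
    {"travel": [0, 0, 0], "spin": 0, "fingers": 160},
    {"travel": [0, 0, 0], "spin": 0, "fingers": 160},
  ],
)

```text
t: 42.6
tcp_pos: [0.497, 0.2671, 0.0454]
ee_rot: [3.117, -0.006, 1.687]
force: [-1.7, -0.5, 5.5]
opening: 0.0399
```

```bash
python3 go.py .4943 .2650 .0453 1.721
```

```text
pos [0.497  0.2671 0.0454] rot [ 3.1171 -0.0056  1.6874] open 0.0399 t 42.6 travel [-0.0018 -0.003   0.    ] spin -0.0337
```

jog_arm(
  steps=[
    {"travel": [-0.0006, -0.0008, -0.0003], "spin": -0.01, "fingers": 160},
    {"travel": [-0.0012, -0.0016, -0.0005], "spin": -0.02, "fingers": 160},
    {"travel": [-0.0018, -0.0024, -0.0005], "spin": -0.034, "fingers": 160},
    {"travel": [-0.0018, -0.0024, -0.0005], "spin": -0.034, "fingers": 160},
    {"travel": [-0.0018, -0.0024, -0.0005], "spin": -0.034, "fingers": 140},
    {"travel": [-0.0018, -0.0024, -0.0005], "spin": -0.034, "fingers": 120},
    {"travel": [-0.0018, -0.0024, -0.0005], "spin": -0.034, "fingers": 115},
    {"travel": [-0.0018, -0.0024, -0.0005], "spin": -0.034, "fingers": 115},
  ],
)

```text
t: 43.4
tcp_pos: [0.495, 0.2651, 0.0459]
ee_rot: [3.117, -0.005, 1.721]
force: [0.4, 0.2, -0.7]
opening: 0.051
```

jog_arm(
  steps=[
    {"travel": [0, 0, -0.02], "spin": 0, "fingers": 115},
    {"travel": [0, 0, -0.05], "spin": 0, "fingers": 115},
    {"travel": [-0.03, 0.002, -0.06], "spin": 0.02, "fingers": 115},
    {"travel": [-0.07, 0.003, -0.06], "spin": 0.034, "fingers": 115},
    {"travel": [-0.0915, 0.0045, -0.06], "spin": 0.034, "fingers": 115},
    {"travel": [-0.0915, 0.0045, -0.06], "spin": 0.034, "fingers": 115},
    {"travel": [-0.0915, 0.0045, -0.06], "spin": 0.034, "fingers": 115},
    {"travel": [-0.0915, 0.0045, -0.06], "spin": 0.034, "fingers": 115},
  ],
)

```text
t: 44.2
tcp_pos: [0.5114, 0.1755, 0.1055]
ee_rot: [3.117, -0.006, 1.688]
force: [-0.0, 0.1, 0.2]
opening: 0.0512
```

```bash
python3 st.py; python3 go.py .5088 .1757 .0455 1.687
```

```text
now hist [131 141 130 150 172  44   0   0   0   0   0  45 119 140 144 150 138 151
 146] v [-85.7  87. ]
-80 2.0; -60 2.1; -40 2.4; -20 2.9; -10 3.1; 10 2.9; 20 2.7; 40 2.2; 60 2.1; 80 2.8; 
orig hist [127 137 134 116 150 160  14   0   0   0  33  94 141 131 127 121 142 141
 149] v [-83.7  86.4]
-80 -0.3; -60 -0.1; -40 0.4; -20 0.7; -10 1.0; 10 1.1; 20 1.0; 40 0.7; 60 0.2; 80 -0.2; 
pos [0.5114 0.1757 0.1055] rot [ 3.1172 -0.006   1.6884] open 0.0508 t 44.25 travel [-0.0001 -0.004   0.0599] spin 0.0013
```

Both lower blocks now match the original yaw and lengthwise position, but both sit 2 mm too far in u. I'll slide each by -2 mm.

jog_arm(
  steps=[
    {"travel": [0, -0.0056, 0.01], "spin": 0, "fingers": 115},
    {"travel": [0, -0.0056, 0.025], "spin": 0, "fingers": 115},
    {"travel": [0, -0.0056, 0.045], "spin": 0, "fingers": 115},
    {"travel": [0, -0.0056, 0.056], "spin": 0, "fingers": 115},
    {"travel": [0, -0.0056, 0.0597], "spin": 0, "fingers": 115},
    {"travel": [0, -0.0056, 0.0597], "spin": 0, "fingers": 115},
    {"travel": [0, -0.0056, 0.0597], "spin": 0, "fingers": 115},
    {"travel": [0, -0.0056, 0.0597], "spin": 0, "fingers": 125},
  ],
)

```text
t: 45.05
tcp_pos: [0.5078, 0.1757, 0.0464]
ee_rot: [3.116, -0.006, 1.688]
force: [0.6, -0.4, 0.5]
opening: 0.0486
```

jog_arm(
  steps=[
    {"travel": [0, 0, 0], "spin": 0, "fingers": 145},
    {"travel": [0, 0, 0], "spin": 0, "fingers": 160},
    {"travel": [0, 0, 0], "spin": 0, "fingers": 160},
    {"travel": [0, 0, 0], "spin": 0, "fingers": 160},
    {"travel": [0, 0, 0], "spin": 0, "fingers": 160},
    {"travel": [0, 0, 0], "spin": 0, "fingers": 160},
    {"travel": [0, 0, 0], "spin": 0, "fingers": 160},
    {"travel": [0, 0, 0], "spin": 0, "fingers": 160},
  ],
)

```text
t: 45.85
tcp_pos: [0.5083, 0.1757, 0.0471]
ee_rot: [3.115, -0.006, 1.688]
force: [-1.4, 0.7, 6.2]
opening: 0.04
```

```bash
python3 go.py .5049 .1759 .0455 1.687
```

```text
pos [0.5083 0.1757 0.0471] rot [ 3.1145 -0.006   1.6884] open 0.04 t 45.85 travel [ 0.0006 -0.0034  0.0015] spin 0.0013
```

jog_arm(
  steps=[
    {"travel": [0.0003, -0.001, 0], "spin": 0, "fingers": 160},
    {"travel": [0.0006, -0.0022, 0], "spin": 0, "fingers": 160},
    {"travel": [0.0006, -0.0034, 0], "spin": 0.001, "fingers": 160},
    {"travel": [0.0006, -0.0034, 0], "spin": 0.001, "fingers": 160},
    {"travel": [0.0006, -0.0034, 0], "spin": 0.001, "fingers": 140},
    {"travel": [0.0006, -0.0034, 0], "spin": 0.001, "fingers": 120},
    {"travel": [0.0006, -0.0034, 0], "spin": 0.001, "fingers": 115},
    {"travel": [0.0006, -0.0034, 0], "spin": 0.001, "fingers": 115},
  ],
)

```text
t: 46.65
tcp_pos: [0.5046, 0.1759, 0.0468]
ee_rot: [3.115, -0.006, 1.687]
force: [-0.2, -0.5, 0.9]
opening: 0.0506
```

jog_arm(
  steps=[
    {"travel": [0, 0, -0.02], "spin": 0, "fingers": 115},
    {"travel": [0, 0, -0.05], "spin": 0, "fingers": 115},
    {"travel": [0.03, 0, -0.055], "spin": -0.02, "fingers": 115},
    {"travel": [0.07, 0, -0.055], "spin": -0.034, "fingers": 115},
    {"travel": [0.09, 0, -0.055], "spin": -0.034, "fingers": 115},
    {"travel": [0.09, 0, -0.055], "spin": -0.034, "fingers": 115},
    {"travel": [0.09, 0, -0.055], "spin": -0.034, "fingers": 115},
    {"travel": [0.09, 0, -0.055], "spin": -0.034, "fingers": 115},
  ],
)

```text
t: 47.45
tcp_pos: [0.4926, 0.2639, 0.1021]
ee_rot: [3.116, -0.005, 1.721]
force: [0.4, 0.2, 0.1]
opening: 0.0507
```

```bash
python3 go.py .4955 .2648 .0465 1.721
```

```text
pos [0.4926 0.2639 0.1021] rot [ 3.1156 -0.0046  1.7209] open 0.0507 t 47.45 travel [0.0002 0.0016 0.0556] spin -0.0001
```

jog_arm(
  steps=[
    {"travel": [0, 0.0016, 0.01], "spin": 0, "fingers": 115},
    {"travel": [0, 0.0016, 0.025], "spin": 0, "fingers": 115},
    {"travel": [0, 0.0016, 0.042], "spin": 0, "fingers": 115},
    {"travel": [0, 0.0016, 0.052], "spin": 0, "fingers": 115},
    {"travel": [0, 0.0016, 0.0556], "spin": 0, "fingers": 115},
    {"travel": [0, 0.0016, 0.0556], "spin": 0, "fingers": 115},
    {"travel": [0, 0.0016, 0.0556], "spin": 0, "fingers": 115},
    {"travel": [0, 0.0016, 0.0556], "spin": 0, "fingers": 125},
  ],
)

```text
t: 48.25
tcp_pos: [0.4961, 0.2647, 0.0472]
ee_rot: [3.114, -0.005, 1.721]
force: [0.9, 0.7, 0.3]
opening: 0.0484
```

jog_arm(
  steps=[
    {"travel": [0, 0, 0], "spin": 0, "fingers": 145},
    {"travel": [0, 0, 0], "spin": 0, "fingers": 160},
    {"travel": [0, 0, 0], "spin": 0, "fingers": 160},
    {"travel": [0, 0, 0], "spin": 0, "fingers": 160},
    {"travel": [0, 0, 0], "spin": 0, "fingers": 160},
    {"travel": [0, 0, 0], "spin": 0, "fingers": 160},
    {"travel": [0, 0, 0], "spin": 0, "fingers": 160},
    {"travel": [0, 0, 0], "spin": 0, "fingers": 160},
  ],
)

```text
t: 49.05
tcp_pos: [0.4965, 0.2649, 0.0479]
ee_rot: [3.113, -0.005, 1.721]
force: [-1.0, -0.8, 5.6]
opening: 0.0401
```

```bash
python3 go.py .4930 .2645 .0465 1.721
```

```text
pos [0.4965 0.2649 0.0479] rot [ 3.1133 -0.005   1.721 ] open 0.0401 t 49.05 travel [ 0.0001 -0.0035  0.0013] spin -0.0
```

jog_arm(
  steps=[
    {"travel": [0, -0.001, 0], "spin": 0, "fingers": 160},
    {"travel": [0, -0.0022, 0], "spin": 0, "fingers": 160},
    {"travel": [0, -0.0034, 0], "spin": 0, "fingers": 160},
    {"travel": [0, -0.0034, 0], "spin": 0, "fingers": 160},
    {"travel": [0, -0.0034, 0], "spin": 0, "fingers": 140},
    {"travel": [0, -0.0034, 0], "spin": 0, "fingers": 120},
    {"travel": [0, -0.0034, 0], "spin": 0, "fingers": 115},
    {"travel": [0, -0.0034, 0], "spin": 0, "fingers": 115},
  ],
)

```text
t: 49.85
tcp_pos: [0.4928, 0.2643, 0.0475]
ee_rot: [3.114, -0.005, 1.721]
force: [-1.1, 0.3, 0.0]
opening: 0.051
```

jog_arm(
  steps=[
    {"travel": [0, 0, -0.02], "spin": 0, "fingers": 115},
    {"travel": [0, 0, -0.05], "spin": 0, "fingers": 115},
    {"travel": [-0.03, 0, -0.07], "spin": 0.01, "fingers": 95},
    {"travel": [-0.07, 0, -0.07], "spin": 0.02, "fingers": 95},
    {"travel": [-0.085, 0, -0.07], "spin": 0.02, "fingers": 95},
    {"travel": [-0.085, 0, -0.07], "spin": 0.02, "fingers": 95},
    {"travel": [-0.085, 0, -0.07], "spin": 0.02, "fingers": 95},
    {"travel": [-0.085, 0, -0.07], "spin": 0.02, "fingers": 95},
  ],
)

```text
t: 50.65
tcp_pos: [0.5032, 0.1806, 0.1166]
ee_rot: [3.115, -0.006, 1.702]
force: [-1.0, 0.2, 0.5]
opening: 0.0583
```

```bash
python3 st.py; python3 go.py .5136 -.1038 .12 1.700
```

```text
now hist [123 109 129 129 136 133   7   0   0   0   0  33 113 113 123 132 133 128
 118] v [-85.   87.2]
-80 0.0; -60 0.4; -40 0.8; -20 1.2; -10 1.2; 10 1.6; 20 1.3; 40 0.8; 60 0.7; 80 0.3; 
orig hist [127 137 134 116 150 160  14   0   0   0  33  94 141 131 127 121 142 141
 149] v [-83.7  86.4]
-80 -0.3; -60 -0.1; -40 0.4; -20 0.7; -10 1.0; 10 1.1; 20 1.0; 40 0.7; 60 0.2; 80 -0.2; 
pos [0.5032 0.1807 0.1167] rot [ 3.1151 -0.0058  1.7021] open 0.0583 t 50.7 travel [-0.2834 -0.0267 -0.0057] spin 0.002
```

The lower course is now within 0.5–1 mm of the original. Next is the blue block.

jog_arm(
  steps=[
    {"travel": [-0.04, -0.004, 0], "spin": 0, "fingers": 95},
    {"travel": [-0.085, -0.008, 0], "spin": 0, "fingers": 95},
    {"travel": [-0.13, -0.012, 0], "spin": 0, "fingers": 95},
    {"travel": [-0.175, -0.016, 0], "spin": 0, "fingers": 95},
    {"travel": [-0.22, -0.021, 0], "spin": 0, "fingers": 95},
    {"travel": [-0.26, -0.025, 0], "spin": 0, "fingers": 95},
    {"travel": [-0.28, -0.0265, 0], "spin": 0, "fingers": 95},
    {"travel": [-0.2835, -0.0267, 0], "spin": 0, "fingers": 95},
  ],
)

```text
t: 51.5
tcp_pos: [0.5143, -0.1055, 0.1141]
ee_rot: [3.115, -0.006, 1.7]
force: [-0.2, 0.5, 0.3]
opening: 0.0583
```

```bash
python3 go.py .514 -.1035 .040 1.704
```

```text
pos [ 0.5143 -0.1055  0.1141] rot [ 3.1149 -0.0055  1.7   ] open 0.0583 t 51.5 travel [ 0.0016 -0.002   0.0741] spin -0.0041
```

jog_arm(
  steps=[
    {"travel": [0.0016, -0.002, 0.02], "spin": -0.002, "fingers": 95},
    {"travel": [0.0016, -0.002, 0.045], "spin": -0.002, "fingers": 95},
    {"travel": [0.0016, -0.002, 0.063], "spin": -0.002, "fingers": 95},
    {"travel": [0.0016, -0.002, 0.072], "spin": -0.002, "fingers": 95},
    {"travel": [0.0016, -0.002, 0.0741], "spin": -0.002, "fingers": 95},
    {"travel": [0.0016, -0.002, 0.0741], "spin": -0.002, "fingers": 95},
    {"travel": [0.0016, -0.002, 0.0741], "spin": -0.002, "fingers": 95},
    {"travel": [0.0016, -0.002, 0.0741], "spin": -0.002, "fingers": 120},
  ],
)

```text
t: 52.3
tcp_pos: [0.5147, -0.1036, 0.0409]
ee_rot: [3.113, -0.005, 1.702]
force: [-0.5, -0.6, 0.1]
opening: 0.0539
```

jog_arm(
  steps=[
    {"travel": [0, 0, 0], "spin": 0, "fingers": 145},
    {"travel": [0, 0, 0], "spin": 0, "fingers": 200},
    {"travel": [0, 0, 0], "spin": 0, "fingers": 200},
    {"travel": [0, 0, 0], "spin": 0, "fingers": 200},
    {"travel": [0, 0, 0], "spin": 0, "fingers": 200},
    {"travel": [0, 0, -0.01], "spin": 0, "fingers": 200},
    {"travel": [0, 0, -0.03], "spin": 0, "fingers": 200},
    {"travel": [0, 0, -0.03], "spin": 0, "fingers": 200},
  ],
)

```text
t: 53.1
tcp_pos: [0.5154, -0.1045, 0.0731]
ee_rot: [3.11, -0.002, 1.702]
force: [0.5, 0.1, -0.6]
opening: 0.0398
```

```bash
python3 go.py .4975 .2178 .12 1.706
```

```text
pos [ 0.5154 -0.1045  0.0731] rot [ 3.1096e+00 -2.4000e-03  1.7021e+00] open 0.0398 t 53.1 travel [ 0.322   0.0259 -0.0454] spin -0.004
```

jog_arm(
  steps=[
    {"travel": [0.02, 0.002, -0.03], "spin": 0, "fingers": 200},
    {"travel": [0.06, 0.005, -0.055], "spin": 0, "fingers": 200},
    {"travel": [0.105, 0.009, -0.06], "spin": 0, "fingers": 200},
    {"travel": [0.15, 0.013, -0.06], "spin": -0.004, "fingers": 200},
    {"travel": [0.19, 0.016, -0.06], "spin": -0.004, "fingers": 200},
    {"travel": [0.22, 0.019, -0.06], "spin": -0.004, "fingers": 200},
    {"travel": [0.24, 0.02, -0.06], "spin": -0.004, "fingers": 200},
    {"travel": [0.24, 0.02, -0.06], "spin": -0.004, "fingers": 200},
  ],
)

```text
t: 53.9
tcp_pos: [0.5011, 0.138, 0.1337]
ee_rot: [3.11, -0.003, 1.709]
force: [-0.0, -0.6, -1.8]
opening: 0.04
```

```bash
python3 go.py .4968 .2173 .12 1.706
```

```text
pos [0.5011 0.138  0.1337] rot [ 3.1103e+00 -2.9000e-03  1.7094e+00] open 0.04 t 53.9 travel [0.0791 0.0063 0.0141] spin 0.0033
```

jog_arm(
  steps=[
    {"travel": [0.03, 0.003, 0], "spin": 0, "fingers": 200},
    {"travel": [0.06, 0.005, 0], "spin": 0.003, "fingers": 200},
    {"travel": [0.075, 0.006, 0], "spin": 0.003, "fingers": 200},
    {"travel": [0.079, 0.0063, 0.008], "spin": 0.003, "fingers": 200},
    {"travel": [0.079, 0.0063, 0.014], "spin": 0.003, "fingers": 200},
    {"travel": [0.079, 0.0063, 0.014], "spin": 0.003, "fingers": 200},
    {"travel": [0.079, 0.0063, 0.014], "spin": 0.003, "fingers": 200},
    {"travel": [0.079, 0.0063, 0.014], "spin": 0.003, "fingers": 200},
  ],
)

```text
t: 54.7
tcp_pos: [0.4971, 0.2164, 0.1202]
ee_rot: [3.11, -0.003, 1.705]
force: [-0.0, -0.4, -1.8]
opening: 0.0399
```

```bash
python3 go.py .4968 .2174 .0845 1.706; python3 go.py .4968 .2174 .0815 1.706
```

```text
pos [0.4971 0.2164 0.1202] rot [ 3.1102e+00 -2.9000e-03  1.7053e+00] open 0.0399 t 54.7 travel [ 0.001  -0.0013  0.0356] spin -0.0007
pos [0.4971 0.2164 0.1202] rot [ 3.1102e+00 -2.9000e-03  1.7053e+00] open 0.0399 t 54.7 travel [ 0.001  -0.0014  0.0386] spin -0.0007
```

Descending to just above contact, then a small settling step.

jog_arm(
  steps=[
    {"travel": [0.001, -0.0013, 0.01], "spin": 0, "fingers": 200},
    {"travel": [0.001, -0.0013, 0.02], "spin": 0, "fingers": 200},
    {"travel": [0.001, -0.0013, 0.029], "spin": 0, "fingers": 200},
    {"travel": [0.001, -0.0013, 0.034], "spin": 0, "fingers": 200},
    {"travel": [0.001, -0.0013, 0.0365], "spin": 0, "fingers": 200},
    {"travel": [0.001, -0.0013, 0.0365], "spin": 0, "fingers": 200},
    {"travel": [0.001, -0.0013, 0.0365], "spin": 0, "fingers": 200},
    {"travel": [0.001, -0.0013, 0.0365], "spin": 0, "fingers": 200},
  ],
)

```text
t: 55.5
tcp_pos: [0.4971, 0.2175, 0.084]
ee_rot: [3.11, -0.003, 1.705]
force: [0.6, 0.7, -0.8]
opening: 0.0401
```

```bash
python3 go.py .4968 .2174 .0815 1.706;  python3 - <<'E'
from meas import *
im,d,W=grab('wrist','w14.png')
hsv=cv2.cvtColor(im,cv2.COLOR_BGR2HSV);H,S=[hsv[...,i].astype(int) for i in range(2)]
t=(H>100)&(H<130)&(S>120)&(W[...,2]>.07)
rect(W,t,'blue'); p=W[t];print(np.percentile(p[:,2],[1,50,99]))
E
```

```text
pos [0.4971 0.2175 0.084 ] rot [ 3.1095e+00 -2.9000e-03  1.7054e+00] open 0.0401 t 55.5 travel [-0.0001 -0.0004  0.0025] spin -0.0007
blue 14558 c [496.3 227.6] sz [40.7 67.7] a 8.33 z 80.9
[0.07282759 0.08087473 0.08260566]
```

jog_arm(
  steps=[
    {"travel": [0, 0, 0.001], "spin": 0, "fingers": 200},
    {"travel": [0, 0, 0.0022], "spin": 0, "fingers": 200},
    {"travel": [0, 0, 0.0022], "spin": 0, "fingers": 200},
    {"travel": [0, 0, 0.0022], "spin": 0, "fingers": 145},
    {"travel": [0, 0, 0.0022], "spin": 0, "fingers": 125},
    {"travel": [0, 0, 0.0022], "spin": 0, "fingers": 110},
    {"travel": [0, 0, 0.0022], "spin": 0, "fingers": 110},
    {"travel": [0, 0, 0.0022], "spin": 0, "fingers": 110},
  ],
)

```text
t: 56.35
tcp_pos: [0.4973, 0.2176, 0.0819]
ee_rot: [3.109, -0.003, 1.705]
force: [-0.3, -0.1, -0.1]
opening: 0.0526
```

jog_arm(
  steps=[
    {"travel": [0, 0, -0.02], "spin": 0, "fingers": 105},
    {"travel": [0, 0, -0.05], "spin": 0, "fingers": 105},
    {"travel": [0, 0, -0.085], "spin": 0, "fingers": 105},
    {"travel": [-0.02, 0, -0.12], "spin": 0, "fingers": 105},
    {"travel": [-0.03, 0, -0.13], "spin": 0, "fingers": 105},
    {"travel": [-0.03, 0, -0.13], "spin": 0, "fingers": 105},
    {"travel": [-0.03, 0, -0.13], "spin": 0, "fingers": 105},
    {"travel": [-0.03, 0, -0.13], "spin": 0, "fingers": 105},
  ],
)

```text
t: 57.15
tcp_pos: [0.4961, 0.187, 0.2098]
ee_rot: [3.113, -0.003, 1.705]
force: [0.3, -0.3, -0.2]
opening: 0.0546
```

Run:
```python
from meas import *
print(arm.state()['tcp_pos'])
im,d,W=grab('wrist','w15.png')
for n,im,W in (('now',im,W),('orig',*[np.load('/tmp/w1.npz')[k] for k in('im','W')])):
    X,Y,Z=[W[...,i] for i in range(3)]
    hsv=cv2.cvtColor(im,cv2.COLOR_BGR2HSV);H,S=[hsv[...,i].astype(int) for i in range(2)]
    r=(Y>.12)&(X>.46)&(X<.54)
    print(n);rect(W,(H>100)&(H<130)&(S>120)&(Z>.07)&(Z<.09)&r,'blue')
    rect(W,(Z>.0405)&(Z<.055)&r&(Y>.265)&(X<.525),'pale end');rect(W,(Z>.0405)&(Z<.055)&r&(Y<.17),'dark end')
```

```text
[0.49606255 0.18704906 0.20978127]
now
blue 6071 c [498.2 219.6] sz [38.5 83. ] a 7.86 z 78.5
pale end 3172 c [491.3 285.2] sz [39.5 45.2] a 8.83 z 44.4
dark end 1654 c [509.3 151.2] sz [40.  33.2] a 6.67 z 44.4
orig
blue 3777 c [497.4 219.2] sz [37.8 82.9] a 8.65 z 78.5
pale end 1979 c [491.1 284.7] sz [39.5 44.4] a 8.34 z 44.4
dark end 1107 c [509.4 151.9] sz [39.5 33.2] a 7.23 z 44.4
```

View pics/w15.png

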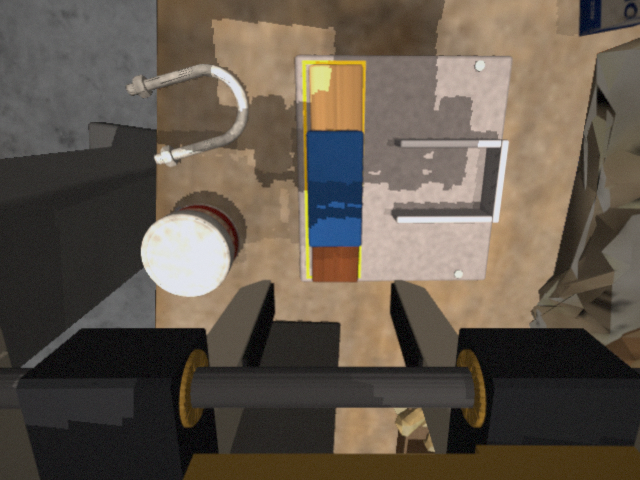

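The rebuilt stack sits in its outline, with pale at the top (rows 65-130), blue over the joint (130-245) and dark below (to 280). Every block is within about 1 mm of the original. A last check of the tin and carton, then I hand in.

Run:
```python
from meas import *
for n,(im,W) in (('now',grab('top','topF.png')[::2]),('orig',[np.load('/tmp/top.npz')[k] for k in('im','W')])):
    hsv=cv2.cvtColor(im,cv2.COLOR_BGR2HSV);H,S,V=[hsv[...,i].astype(int) for i in range(3)];Z=W[...,2]
    print(n);rect(W,box((Z>.04)&(Z<.06),205,280,262,335),'tin')
    rect(W,box((H>18)&(H<38)&(S>120)&(Z>.02)&(Z<.045),405,250,465,325),'carton')
    rect(W,box((V<60)&(Z>-.01)&(Z<.03),270,232,390,302),'mat')
print(arm.finish_job())
```

```text
now
tin 1023 c [383.6 145.1] sz [70.5 72. ] a 1.43 z 48.0
carton 437 c [ 440.5 -267.7] sz [35.8 52. ] a 87.88 z 29.3
mat 5898 c [475.1 -44.6] sz [117.1 227.6] a 5.17 z 3.6
orig
tin 1008 c [383.6 145.1] sz [70.6 71.9] a 1.52 z 48.0
carton few 0
mat 5927 c [474.6 -44.9] sz [118.8 227.2] a 5.24 z 3.7
the job is handed in; nothing more can be done
None
```

The job is done and handed in at about 57 s of the 131 s allowed. I laid all three blocks flat on the mat and put the carton in the green tray. Then I rebuilt the stack in its outline, with pale and dark on their own sides and blue across the joint.

**One slip:** on its way back the dark block caught the edge of the pale one, slipped about 8 mm and pushed pale about 3 mm. I regripped both and slid them back into place before putting blue on.

**Last checks:**
- **Blocks:** all three measure within about 1 mm and 1° of where they started, and lie flat. The blue block's offset is 0.8 mm, close to the measuring noise.
- **Carton:** it lies flat, within about 2 mm of the tray's centre.
- **Tin:** it has not moved.
- **Gripper tilt:** the tool slowly tilted to about 1.8° over the run, which the moves could not correct. I allowed for it in the final placements.
- **Forces:** the highest force I read was about 17 N, but that is only what the readings at the end of each move showed.

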